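# Ease a tube rack down into the heating block on the hand-wound lift

### The job

The rack of sample tubes hangs wound up above the heating block, its weight held by the pawl on the ratchet wheel of the lift. Flick the red pawl lever over to its release side (away from the robot), wind the crank up a touch so that the loaded pawl springs clear of the wheel, and then, without letting the crank go, ease it back until the tubes stand on the bottom of their wells. Let the rack down gently, never letting it run away nor forcing it down once it is home, then let go and leave the other things where they stand.

Things in the scene. Friction and masses are not known exactly. Their poses are not given: they have to be found in the camera images.
- stand: lift stand, fixed: white base plate 190 x 330 x 12 mm, aluminium column 45 mm square and 307 mm tall, white heating block 150 x 150 mm, top 102 mm up. Origin on the bench under the ratchet wheel; x points from the robot's side to the far side, y along the winch shaft from the crank (-y) to the block (centre at y +200 mm; column at y 32 to 78 mm), z up.
- shaft (a point): point on the winch shaft's axis in the middle plane of the steel ratchet wheel (78 mm across, 14 saw teeth, 10 mm thick), 200 mm above the bench. The shaft runs along the stand's y axis.
- drum (a joint): turn of wheel, pinion and crank, rad; 20 mm of rack travel per rad. About 0 as it hangs on the pawl, with the crank arm on the robot's side 0.39 rad above level. Grows on winding up: the grip goes down on the robot's side; 0.05 to 0.3 rad frees the pawl. Falls on lowering: the grip goes up, over the top and down the far side, 2.2 to 3.6 rad in all. Let go off the pawl, it runs away.
- crank_grip: black round crank grip, 26 mm across, 78 mm long, along the stand's y axis, free to turn on its pin. Origin at its centre, 85 mm from the shaft axis, 78 mm out (-y) from the wheel's plane; the crank arm is a 7 mm plate 24 to 31 mm out. Pinch it from above, fingers on its -x and +x sides. Off the pawl, the rack's weight pulls it in the lowering direction with 4 to 9 N.
- pawl_lever (a joint): red-tipped pawl lever, rad: 0 engaged (leans 0.25 rad to the robot's side), 0.5 released (leans 0.25 rad to the far side). Turns about the stand's y axis, stays where it is put; 3 to 5 N at the tip moves it. It only winds the pawl's spring: a loaded pawl stays in the wheel until winding up takes the load off it.
- lever_tip (a point): middle of the red thumb piece on the pawl lever (9 mm thick along x, 17 mm wide along y, 22 mm tall), 45 mm from the lever's pin, about 294 mm above the bench. It is pushed from the robot's side to the far side by about 22 mm, for instance with shut fingers.
- pawl_tip (a point): middle of the pawl's round nose (6 mm thick): about 235 mm above the bench when in the wheel, about 250 mm when sprung clear.
- tube_rack: plate 136 x 136 x 6 mm with nine white 27 mm tubes, 2 to 3 kg, driven straight up and down by the winch's toothed bar. Origin: centre of the plate's underside, 178 mm up at first; tubes reach 70 mm below it. They land unseen on cups in the wells, 44 to 68 mm lower, never the same; the cups give 2 mm as the crank's pull fades to nothing. Past that, 1 N at the grip adds 4 N.
- acid_bottle: amber reagent bottle with red cap, 72 mm across, about 170 mm tall; bystander, origin under its middle; leave it
- water_bottle: white water bottle with blue cap, 64 mm across, about 160 mm tall; bystander, origin under its middle; leave it
- sample_jar: small jar with green lid, 44 mm across, 55 mm tall; bystander, origin under its middle; leave it
- beaker: glass beaker, 68 mm across, 85 mm tall; bystander, origin under its middle; leave it
- cap_tray: open blue tray, 110 x 150 x 30 mm; bystander, origin under its middle; leave it
- tip_box: closed yellow box, 85 x 120 x 55 mm; bystander, origin under its middle; leave it
- spare_tube: spare white tube standing on the base plate, 27 mm across, 82 mm tall; bystander, origin under its middle; leave it

How it is judged (in metres and radians):
On the way, in this order (a step that is already met when the one before it is completed fails the run):
1. the pawl lever is flicked over to its release side (beyond 0.4 rad) (value of joint pawl_lever above 0.4 rad), for 0.2 s.
2. the pawl has sprung clear of the ratchet teeth (z of pawl_tip in the frame of stand above 0.244 m), for 0.2 s.
At the end, for the whole second after the job is handed in: The rack is down in the block (plate's underside less than 140 mm above the bench), still (under 10 mm/s), and its tubes bear on the bottom of the wells with their weight (over 10 N) (contact force between tube_rack and anything else above 10 N and z of tube_rack in the frame of stand below 0.14 m and linear speed of tube_rack below 0.01 m/s); the robot touches nothing.
It fails at once if the rack runs away or is dropped (faster than 0.10 m/s) (linear speed of tube_rack above 0.1 m/s).
It fails at once if the tubes are forced into the wells, or the rack is pushed (over 55 N on the rack) (contact force between tube_rack and anything else above 55 N).
It fails at once if a bystander is shifted by more than 30 mm (distance of any of acid_bottle, water_bottle, sample_jar, beaker, cap_tray, tip_box, spare_tube from where it was at the start of the episode above 0.03 m).
It also fails if it takes over 70 s, if anything falls off the work surface, if the arm or the gripper's body presses on something with over 40 N, if the wrist force passes 120 N, or if a joint passes its speed limit or range.

### The arm

A 6-joint arm with a two-finger parallel gripper is mounted at the origin on the work surface. World frame = base frame: x ahead of the robot, y to its left, z up, the work surface at z = 0. Lengths are in m, angles in degrees, forces in N, time in s.
With the tool pointing down it reaches from about 0.35 to 0.775 m from the base axis. Payload 7.3 kg.
Tool frame: the origin (TCP) lies midway between the tips of the shut fingers; the grasp point (between the pads) lies ctrl.grasp_offset behind it (ctrl.grasp_offset is the distance from the TCP to the grasp point, in m); z points along the fingers, y is the direction in which the jaws open and shut (so a half turn about z gives the same grasp; the last joint's range is limited). The gripper opens to 92 mm and grips with 3 to 60 N. Pads are 19 mm wide; open, the fingers measure 130 mm over their backs; the gripper's body (75 mm by 190 mm) begins 47 mm behind the grasp point.
Start: joints at [-76.891, 19.595, 87.324, -0, 73.075, -8.365], TCP at [0.192, -0.489, 0.227] pointing down, gripper open.
Joint ranges: [-145.02, 145.02], [-44.19, 115.74], [2.07, 154.8], [-57.11, 237.11], [16.16, 152.29], [-177.93, 177.93]. Speed limits (degrees/s): [147.25, 147.25, 180, 180, 180, 180].

### API

Orientations are given as [roll, pitch, yaw] about the fixed x, y, z axes, in that order (R = Rz(yaw) Ry(pitch) Rx(roll)).
In Python, from workcell import ctrl gives the robot as it stands. The module is installed in compiled form; this text tells all that it offers.
- The arm moves only by the tool jog_arm, never from a script. Its argument "increments" is a list of rows, each a list of 7 numbers: the shift along the tool's x, y, z in units of 0.05 m (1.0 is 0.05 m), then the turn, a rotation vector about the tool's x, y, z in units of 30 degrees (1.0 is 30 degrees), then the gripper's target within -1 to 1 (fully open at 1, half-way at 0, shut at -1). In form: [[x, y, z, rx, ry, rz, hand], ...]. A call has 1 to 5 rows; each row shifts and turns the commanded pose from where the row before left it, along the tool's axes as they then stand; what a row does not reach is not made up. A row lasts 1/8 s, in which the tool goes at most 62.5 mm and 10.7 degrees, less where a joint would pass 70% of its speed; a pose out of reach is approached as far as the arm can. A call with a number of a shift or a turn outside -1 to 1 is refused whole. A call with a gripper value outside its range is refused whole. The fingers move at their own pace and stop on an object; "newtons" is the grip in N (left out, the last holds). Time passes only in rows, so rows that do not move let the fingers close. It gives the time, the measured TCP pose, the force and the opening at its end, in the units of the state.
- ctrl.state(): the state, without advancing time (a new reading comes with each control period).
- ctrl.capture(name): name is "side" or "top" or "wrist"; returns the picture (480x640x3 uint8, red, green, blue); there is no depth.
- ctrl.camera_info(name): a dict with "K" (3x3 intrinsics, pixels), "k1" (the pictures are not rectified: a ray, as slopes to the right and down, at radius r is drawn at 1 + k1 r^2 times it, then the intrinsics apply), "T" (4x4, takes a point from camera to world coordinates); the wrist camera has in their place "mount" (4x4, takes a point from camera to tool coordinates, whose origin is the TCP and whose axes are the flange's). Camera axes: x right, y up, looking along -z (the intrinsics and any distortion apply to the point x, -y, -z); pixel columns grow to the right and rows downward; lengths in m; the calibration is good to about 2 mm. A picture is of the moment at which its call begins: read the wrist's pose just before it. camera_info takes no time and is no camera call.
- ctrl.finish_job(): hands the job in, once; it reports no verdict.
The state is a dict: "clock": time; "qpos": joint angles; "joint_velocities": joint speeds; "joint_torque": joint torques, N m; "position": TCP position; "ee_rot": TCP orientation; "wrist_force": force on the tool from outside, world axes, zero at the start; "moment": the same for the moment, N m; "grip_width": opening from 0.0 (shut) to 1.0 (fully open).
Only numpy, scipy, OpenCV 4.12 (cv2) and the standard library are available. Lean on these libraries where they do the work, as an engineer would, in place of code of your own. Each camera call takes 0.05 s, during which the arm holds its last target.

## Working session

There is one attempt and no reset: what is moved stays moved. The work goes in short steps, Python scripts to look and compute and a tool call to move; the robot and the scene stay as the last step left them, time stands still between calls to the robot, and variables do not carry over. Pictures are saved under pics/ and viewed, and the job is handed in when it is done.

Besides the shell and the picture viewer there is one more tool, called after "Call:" by a JSON object that holds its "api" and its "payload". jog_arm: Moves the arm, as the interface text tells. Shifts and turns lie within -1 to 1; 1 stands for 0.05 m of shift or 30 degrees of turn. Its arguments: {"type":"object","properties":{"increments":{"type":"array","items":{"type":"array","items":{"type":"number"}}},"newtons":{"type":"number"}},"required":["increments"]}

```bash
mkdir -p pics
python3 - <<'E'
from workcell import ctrl
import cv2
print(ctrl.state(), ctrl.grasp_offset)
for n in ["side","top","wrist"]:
    i=ctrl.camera_info(n); print(n,i)
    cv2.imwrite(f"pics/{n}0.png",ctrl.capture(n)[:,:,::-1])
E
```

```text
{'clock': 0.0, 'qpos': array([-7.68905205e+01,  1.96375198e+01,  8.73749445e+01, -1.30482598e-03,
        7.30749312e+01, -8.36476980e+00]), 'joint_velocities': array([ 0.08360096,  0.00944389, -0.00043455,  0.02421699,  0.00538191,
        0.09259096]), 'joint_torque': array([ 7.40061532e-04, -4.31245816e+01, -2.44218886e+01,  7.17497477e-02,
        5.57788624e-02, -1.62716506e-04]), 'position': array([ 0.19212162, -0.48816354,  0.22604907]), 'ee_rot': array([-1.79913353e+02, -1.14793699e-02,  2.14746214e+01]), 'wrist_force': array([-0.40002413,  0.07033424,  0.10733999]), 'moment': array([0.04637234, 0.03243636, 0.00120594]), 'grip_width': 0.9989339012138235} 0.0188
side {'K': array([[579.55461797,   0.        , 329.91398026],
       [  0.        , 579.55461797, 242.92056166],
       [  0.        ,   0.        ,   1.        ]]), 'k1': -0.019655365754599488, 'T': array([[ 0.96268452,  0.19758127, -0.18493282,  0.31870925],
       [-0.27030884,  0.66894019, -0.69242483, -1.02771523],
       [-0.01310118,  0.71657565,  0.69738634,  1.16245243],
       [ 0.        ,  0.        ,  0.  
[... 410 characters left out ...]
4e-03,  9.23028955e-02,  9.95724585e-01,
         1.36104608e+00],
       [ 0.00000000e+00,  0.00000000e+00,  0.00000000e+00,
         1.00000000e+00]])}
wrist {'K': array([[370.90101349,   0.        , 321.85974731],
       [  0.        , 370.90101349, 239.33741119],
       [  0.        ,   0.        ,   1.        ]]), 'k1': -0.016303161829484637, 'mount': array([[-3.10799869e-04,  9.61445606e-01,  2.74995000e-01,
         7.42765357e-02],
       [ 9.99999748e-01,  4.74398931e-04, -5.28405887e-04,
        -3.13462719e-04],
       [-6.38490852e-04,  2.74994766e-01, -9.61445511e-01,
        -1.58204957e-01],
       [ 0.00000000e+00,  0.00000000e+00,  0.00000000e+00,
         1.00000000e+00]])}
```

View pics/side0.png

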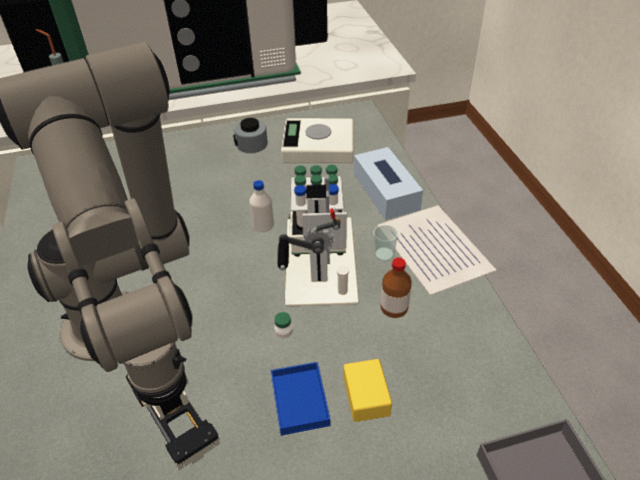

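View pics/top0.png

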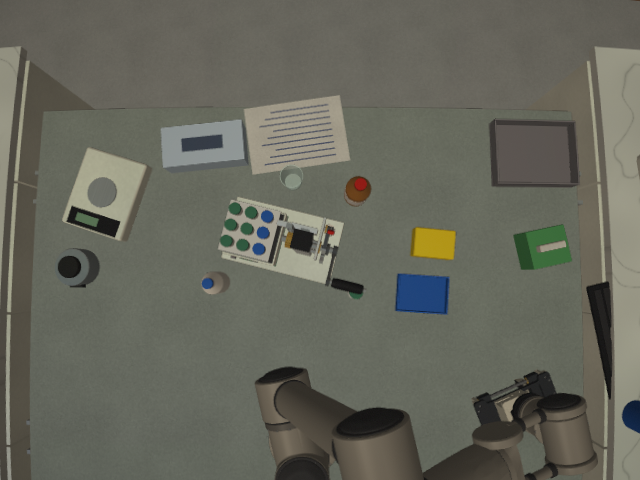

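View pics/wrist0.png

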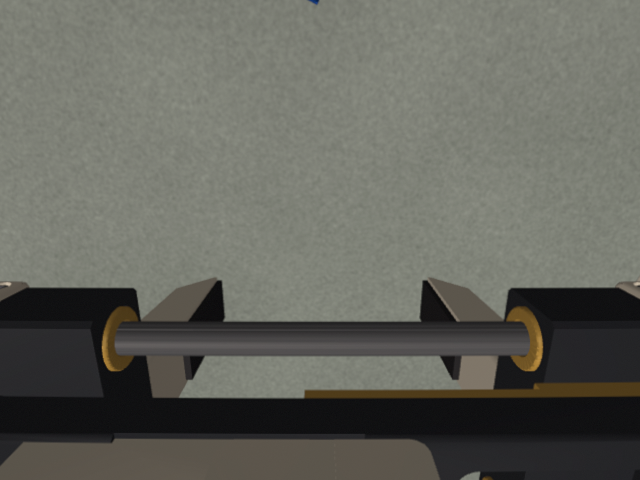

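The pictures show the stand's wheel, lever and crank at about (330,240) in top and (325,240) in side, with the black grip at (348,287) in top and (284,252) in side. I'll zoom in next.

```bash
cat > h.py <<'E'
import numpy as np, cv2
from workcell import ctrl
from scipy.spatial.transform import Rotation as R
def cam(n,st=None):
    i=ctrl.camera_info(n)
    if n=="wrist":
        st=st or ctrl.state(); T=np.eye(4); T[:3,:3]=R.from_euler('xyz',st['ee_rot'],degrees=True).as_matrix(); T[:3,3]=st['position']
        return i['K'],i['k1'],T@i['mount']
    return i['K'],i['k1'],i['T']
def ray(c,uv):
    K,k,T=c
    p=cv2.undistortPoints(np.array([[uv]],float),K,np.array([k,0,0,0,0.]))[0,0]
    d=T[:3,:3]@np.array([p[0],-p[1],-1]); return T[:3,3],d/np.linalg.norm(d)
def onz(c,uv,z):
    o,d=ray(c,uv); return o+d*(z-o[2])/d[2]
def tri(c1,a,c2,b):
    o,d=ray(c1,a); p,e=ray(c2,b)
    s=np.linalg.lstsq(np.c_[d,-e],p-o,rcond=None)[0]
    x,y=o+s[0]*d,p+s[1]*e
    return (x+y)/2,np.linalg.norm(x-y)
def proj(c,X):
    K,k,T=c
    q=T[:3,:3].T@(np.asarray(X,float)-T[:3,3]); q=np.array([q[0],-q[1],-q[2]])
    return cv2.projectPoints(q.reshape(1,3),np.zeros(3),np.zeros(3),K,np.array([k,0,0,0,0.]))[0].ravel()
E
python3 - <<'E'
import cv2
a=cv2.imread("pics/top0.png")[180:310,210:380]; cv2.imwrite("pics/top0z.png",cv2.resize(a,None,fx=4.5,fy=4.5,interpolation=cv2.INTER_CUBIC))
a=cv2.imread("pics/side0.png")[170:310,240:420]; cv2.imwrite("pics/side0z.png",cv2.resize(a,None,fx=4.2,fy=4.2,interpolation=cv2.INTER_CUBIC))
E
```

```text
(no output)
```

View pics/top0z.png

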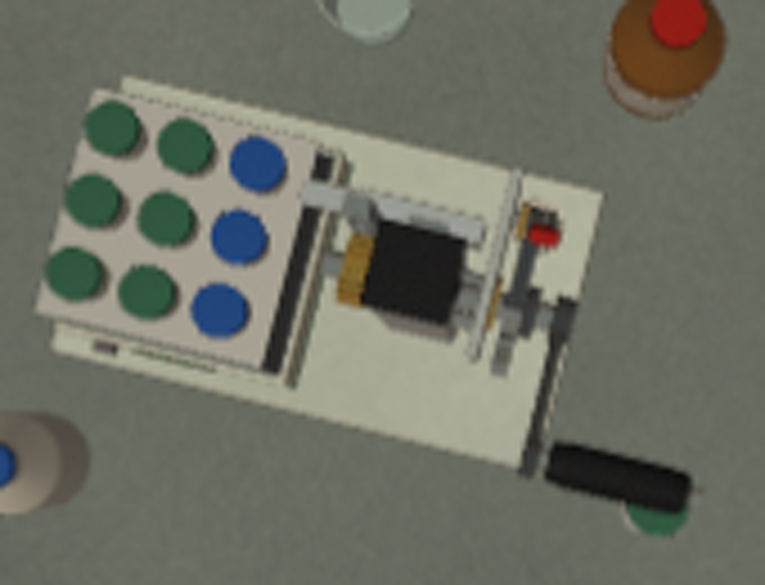

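View pics/side0z.png

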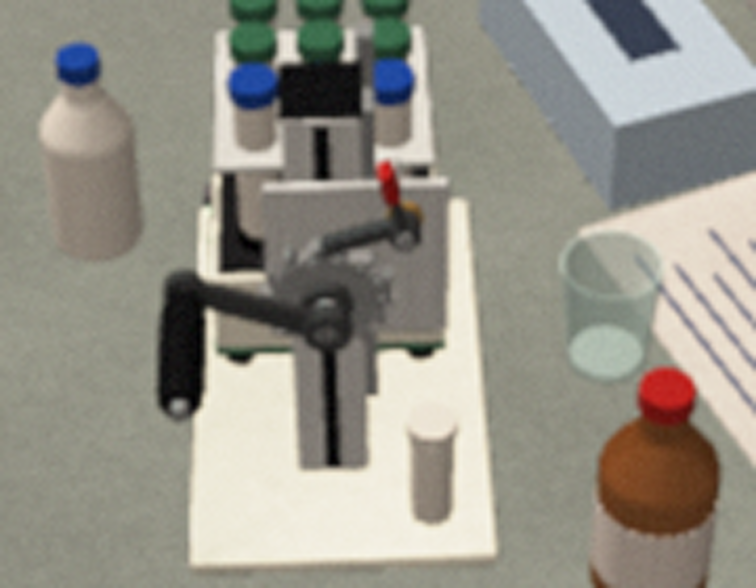

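Run:
```python
from h import *
t,s=cam("top"),cam("side")
zt=lambda u,v:(210+(u+.5)/4.5-.5,180+(v+.5)/4.5-.5)
zs=lambda u,v:(240+(u+.5)/4.2-.5,170+(v+.5)/4.2-.5)
# base corners z=.012
C={n:onz(t,zt(*p),.012) for n,p in dict(fr=(603,192),nr=(526,470),fl=(122,78),nl=(50,350)).items()}
for k,v in C.items(): print(k,v.round(4))
for n,p in dict(nr=(192,566),fr=(495,553)).items(): print('side',n,onz(s,zs(*p),.012).round(4))
ax=(C['fl']-C['fr']+C['nl']-C['nr'])[:2]; print('stand yaw from y axis', np.degrees(np.arctan2(ax[1],ax[0]))-90)
print([np.linalg.norm(C[a]-C[b]).round(4) for a,b in (('fr','nr'),('fl','nl'),('fr','fl'),('nr','nl'))])
# red
def redc(img,roi):
    x0,y0,x1,y1=roi; h=cv2.cvtColor(img[y0:y1,x0:x1],cv2.COLOR_BGR2HSV)
    m=(((h[...,0]<8)|(h[...,0]>172))&(h[...,1]>150)&(h[...,2]>70))
    ys,xs=np.nonzero(m); return xs.mean()+x0,ys.mean()+y0,len(xs)
T=cv2.imread("pics/top0.png");S=cv2.imread("pics/side0.png")
a=redc(T,(318,220,345,240)); b=redc(S,(320,200,345,222)); print(a,b)
print('lever tip',tri(t,a[:2],s,b[:2]))
# grip ends: outer pin end & inner, center
print('grip out',tri(t,zt(683,490),s,zs(181,398)))
print('grip in',tri(t,zt(556,463),s,zs(184,300)))
print('grip c',tri(t,zt(619,477),s,zs(182,352)))
```

```text
fr [ 0.6357 -0.1133  0.012 ]
nr [ 0.4532 -0.0623  0.012 ]
fl [0.7118 0.2062 0.012 ]
nl [0.5309 0.2507 0.012 ]
side nr [ 0.4526 -0.0711  0.012 ]
side fr [ 0.6336 -0.1133  0.012 ]
stand yaw from y axis -13.662035212271647
[np.float64(0.1895), np.float64(0.1863), np.float64(0.3284), np.float64(0.3226)]
(np.float64(330.17391304347825), np.float64(231.82608695652175), 23) (np.float64(332.15625), np.float64(213.4375), 32)
lever tip (array([ 0.58249931, -0.06580934,  0.28595899]), np.float64(0.0005798690079477285))
grip out (array([ 0.44689743, -0.14344872,  0.23544609]), np.float64(0.001973930840153442))
grip in (array([ 0.46278967, -0.07432615,  0.23870414]), np.float64(0.00026267575584903904))
grip c (array([ 0.4544439 , -0.10873647,  0.23406769]), np.float64(0.000993703219897382))
```

```bash
cat >> h.py <<'E'
YAW=-13.3
a=np.radians(YAW); ex=np.array([np.cos(a),np.sin(a),0]); ey=np.array([-np.sin(a),np.cos(a),0]); ez=np.array([0,0,1.])
shaft=np.array([.5488,-.0509,.2])
def st2w(x,y,z): return np.array([shaft[0],shaft[1],0])+x*ex+y*ey+z*ez
def w2st(p): d=np.asarray(p)-[shaft[0],shaft[1],0]; return np.array([d@ex,d@ey,d[2]])
def plan(p0,r0,p1,r1,n):
    "n equal rows from pose0 to pose1"
    A=R.from_euler('xyz',r0,degrees=True);B=R.from_euler('xyz',r1,degrees=True)
    w=(A.inv()*B).as_rotvec()/n; rows=[]; C=A; d=(np.asarray(p1)-p0)/n
    for i in range(n):
        rows.append(np.r_[C.as_matrix().T@d/.05, w/np.radians(30)].round(3).tolist()); C=C*R.from_rotvec(w)
    return rows
E
python3 - <<'E'
from h import *
t,s=cam("top"),cam("side")
zt=lambda u,v:(210+(u+.5)/4.5-.5,180+(v+.5)/4.5-.5)
zs=lambda u,v:(240+(u+.5)/4.2-.5,170+(v+.5)/4.2-.5)
p,e=tri(t,zt(679,20),s,zs(666,385)); print('acid cap',p,e,w2st(p))
p,e=tri(t,zt(420,232),s,zs(320,75)); print('col top',p,e,w2st(p))
p=onz(t,zt(655,517),.055); print('jar',p,w2st(p))
p=onz(s,zs(432,420),.094); print('spare',w2st(p))
st=ctrl.state(); p0=st['position']; r0=[180,0,st['ee_rot'][2]]
tip=np.array([.5825,-.0658,.29]); print(w2st(tip))
p1=p0+[0,0,.17]; p2=tip-.055*ex; p2[2]=.39
print(plan(p0,r0,p1,r0,4))
n=13
for r in plan(p1,r0,p2,[180,0,90+YAW],n): print(r)
E
```

```text
acid cap [ 0.71994435 -0.1494678   0.17118807] 3.974665445864519e-05 [ 0.18922956 -0.05655238  0.17118807]
col top [ 0.57167459 -0.0009279   0.31616645] 0.019954640381984867 [0.010765   0.05389408 0.31616645]
jar [ 0.42464505 -0.1429639   0.055     ] [-0.0996457  -0.11815646  0.055     ]
spare [ 0.06011777 -0.00422093  0.094     ]
[ 0.03622387 -0.00674769  0.29      ]
[[0.0, 0.0, -0.85, 0.0, 0.0, 0.0], [0.0, 0.0, -0.85, 0.0, 0.0, 0.0], [0.0, 0.0, -0.85, 0.0, 0.0, 0.0], [0.0, 0.0, -0.85, 0.0, 0.0, 0.0]]
[0.727, -0.433, 0.01, 0.0, 0.0, -0.142]
[0.757, -0.378, 0.01, 0.0, 0.0, -0.142]
[0.783, -0.321, 0.01, 0.0, 0.0, -0.142]
[0.805, -0.262, 0.01, 0.0, 0.0, -0.142]
[0.822, -0.202, 0.01, 0.0, 0.0, -0.142]
[0.835, -0.14, 0.01, 0.0, 0.0, -0.142]
[0.843, -0.078, 0.01, 0.0, 0.0, -0.142]
[0.846, -0.015, 0.01, 0.0, 0.0, -0.142]
[0.845, 0.047, 0.01, 0.0, 0.0, -0.142]
[0.839, 0.11, 0.01, 0.0, 0.0, -0.142]
[0.829, 0.172, 0.01, 0.0, 0.0, -0.142]
[0.814, 0.233, 0.01, 0.0, 0.0, -0.142]
[0.795, 0.292, 0.01, 0.0, 0.0, -0.142]
```

Call:
{"api": "jog_arm", "payload": {"increments": [[0,0,-0.85,0,0,0,-1],[0,0,-0.85,0,0,0,-1],[0,0,-0.85,0,0,0,-1],[0,0,-0.85,0,0,0,-1],[0.727,-0.433,0.01,0,0,-0.142,-1]]}}

```text
clock: 0.78
position: [0.2176, -0.457, 0.3987]
ee_rot: [179.7, 0.1, 25.6]
wrist_force: [1.3, -0.3, -1.0]
grip_width: 0.508
```

Call:
{"api": "jog_arm", "payload": {"increments": [[0.757,-0.378,0.01,0,0,-0.142,-1],[0.783,-0.321,0.01,0,0,-0.142,-1],[0.805,-0.262,0.01,0,0,-0.142,-1],[0.822,-0.202,0.01,0,0,-0.142,-1],[0.835,-0.14,0.01,0,0,-0.142,-1]]}}

```text
clock: 1.4
position: [0.3481, -0.2864, 0.3935]
ee_rot: [-180.0, -0.0, 47.2]
wrist_force: [-0.5, -0.1, 1.0]
grip_width: 0.01
```

Call:
{"api": "jog_arm", "payload": {"increments": [[0.843,-0.078,0.01,0,0,-0.142,-1],[0.846,-0.015,0.01,0,0,-0.142,-1],[0.845,0.047,0.01,0,0,-0.142,-1],[0.839,0.11,0.01,0,0,-0.142,-1],[0.829,0.172,0.01,0,0,-0.142,-1]]}}

```text
clock: 2.02
position: [0.4775, -0.1189, 0.391]
ee_rot: [-180.0, 0.0, 68.5]
wrist_force: [0.3, -0.6, -0.7]
grip_width: 0.007
```

Call:
{"api": "jog_arm", "payload": {"increments": [[0.814,0.233,0.01,0,0,-0.142,-1],[0.795,0.292,0.01,0,0,-0.142,-1],[0,0,0,0,0,0,-1],[0,0,0,0,0,0,-1]]}}

```text
clock: 2.52
position: [0.5282, -0.0534, 0.3899]
ee_rot: [-180.0, 0.0, 76.8]
wrist_force: [-0.2, -0.3, -0.2]
grip_width: 0.004
```

Run:
```python
from h import *
st=ctrl.state(); print(st['clock'],st['position'],st['ee_rot'],w2st(st['position']),st['wrist_force'],st['qpos'])
for n in ["wrist","side"]: cv2.imwrite(f"pics/{n}1.png",ctrl.capture(n)[:,:,::-1])
```

```text
2.525 [ 0.52820486 -0.05335214  0.38987262] [-1.79950132e+02  2.97995701e-02  7.68356606e+01] [-0.01947864 -0.00712428  0.38987262] [-0.20416394 -0.27196982 -0.17040685] [-1.40232784e+01  1.64362195e+01  6.66490330e+01 -3.07707942e-02
  9.69641624e+01 -8.62643791e-01]
```

View pics/wrist1.png

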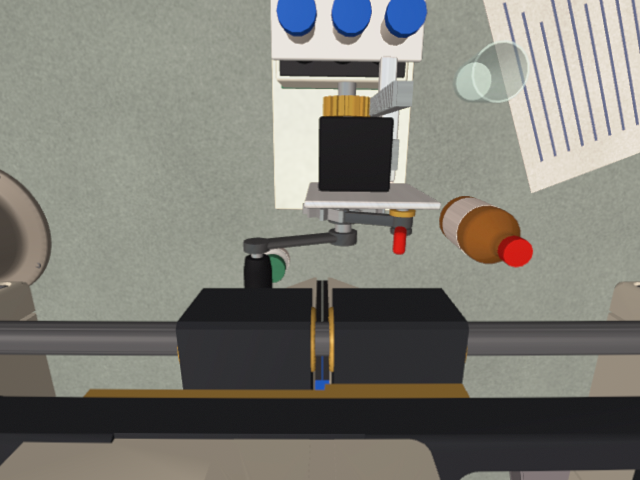

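The wrist view shows the red tip at (400,240), the grip's inner end at (257,248) and the shut fingertips at (322,283). The stand's edges run parallel to the image, so the yaw agrees.

```bash
python3 - <<'E'
from h import *
t,s=cam("top"),cam("side");w=cam("wrist")
I=cv2.imread("pics/wrist1.png"); h=cv2.cvtColor(I[225:258,385:415],cv2.COLOR_BGR2HSV)
m=((h[...,0]<8)|(h[...,0]>172))&(h[...,1]>150)&(h[...,2]>60)
ys,xs=np.nonzero(m); print(xs.min()+385,xs.max()+385,ys.min()+225,ys.max()+225,xs.mean()+385,ys.mean()+225)
a=(330.17,231.83);b=(332.16,213.44);c=(xs.mean()+385,ys.mean()+225)
for n,r in (('tw',tri(t,a,w,c)),('sw',tri(s,b,w,c)),('ts',tri(t,a,s,b))): print(n,w2st(r[0]),r[1])
# red top face / bottom
for v in (ys.min()+225,ys.max()+225):print(w2st(onz(w,(c[0],v),.294)))
print(proj(w,st2w(.0364,-.0067,.294)),proj(w,shaft),proj(w,st2w(-.0786,-.039,.2323)))
# edges of plate at z .012
for p in ((273,100),(275,205)): print('edge',w2st(onz(w,p,.012)))
E
python3 -c "
import cv2
a=cv2.imread('pics/wrist1.png')[170:320,230:450]; cv2.imwrite('pics/w1z.png',cv2.resize(a,None,fx=3.6,fy=3.6,interpolation=cv2.INTER_CUBIC))
a=cv2.imread('pics/side1.png')[130:310,230:420]; cv2.imwrite('pics/s1z.png',cv2.resize(a,None,fx=3.3,fy=3.3,interpolation=cv2.INTER_CUBIC))"
```

```text
393 406 227 253 399.2572347266881 239.90032154340835
tw [ 0.03581377 -0.00667461  0.2937726 ] 7.56596968673149e-05
sw [ 0.03652169 -0.00848     0.28761348] 0.0013091589547672212
ts [ 0.03622492 -0.00674973  0.28594339] 0.0005613557037816398
[0.03524645 0.00290261 0.294     ]
[ 0.03637493 -0.01643498  0.294     ]
[400.08770657 240.04250931] [342.37255319 205.90109929] [256.08733552 255.42398919]
edge [-0.08625068  0.11027653  0.012     ]
edge [-0.08831531 -0.03471718  0.012     ]
```

View pics/w1z.png

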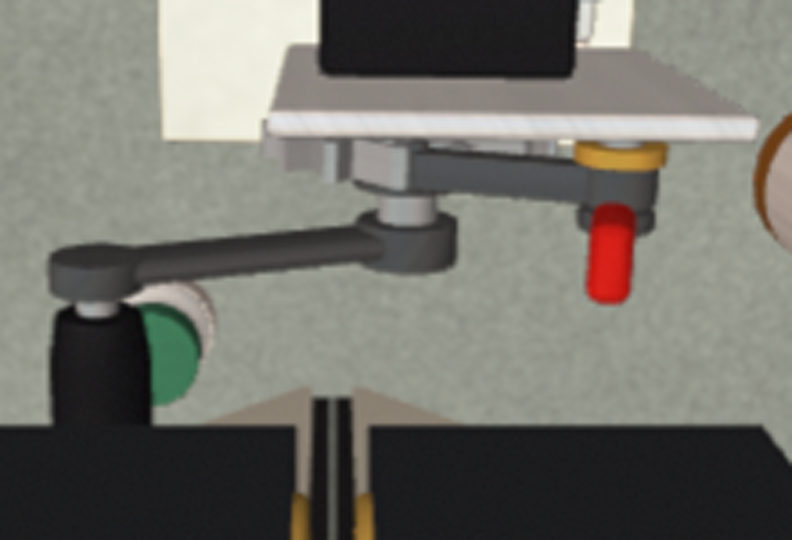

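View pics/s1z.png

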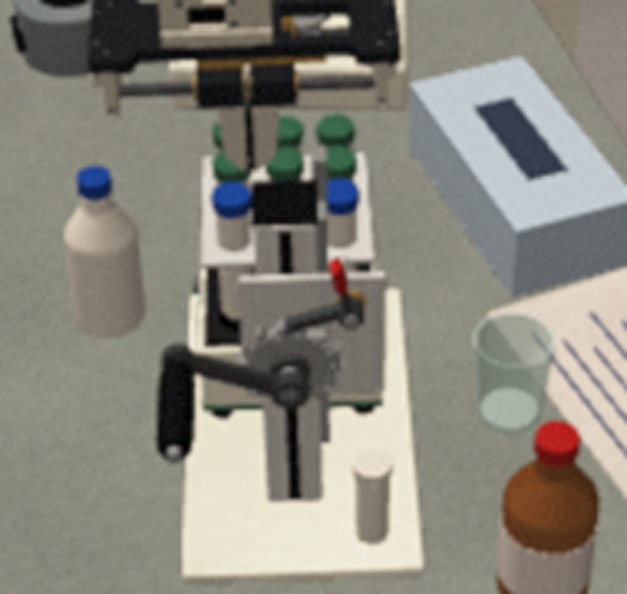

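Call:
{"api": "jog_arm", "payload": {"increments": [[-0.1,0,0.7,0,0,0,-1],[0,0,0.7,0,0,0,-1],[0,0,0.65,0,0,0,-1],[0,0,0,0,0,0,-1],[0,0.25,0,0,0,0,-1]]}}

```text
clock: 3.25
position: [0.5401, -0.0615, 0.2897]
ee_rot: [179.8, 0.0, 76.8]
wrist_force: [0.7, 0.2, 0.3]
grip_width: 0.005
```

Call:
{"api": "jog_arm", "payload": {"increments": [[0,0.2,0,0,0,0,-1],[0,0,0,0,0,0,-1]]}}

```text
clock: 3.5
position: [0.5504, -0.0635, 0.2883]
ee_rot: [179.9, 0.0, 76.8]
wrist_force: [0.3, 1.3, 0.3]
grip_width: 0.003
```

Run:
```python
from h import *
st=ctrl.state(); print(st['clock'],w2st(st['position']),st['wrist_force'])
I=ctrl.capture("wrist")[:,:,::-1]; cv2.imwrite("pics/wrist2.png",I)
```

```text
3.5 [ 0.00447592 -0.01188013  0.28825352] [0.31903907 1.26815675 0.28902947]
```

View pics/wrist2.png

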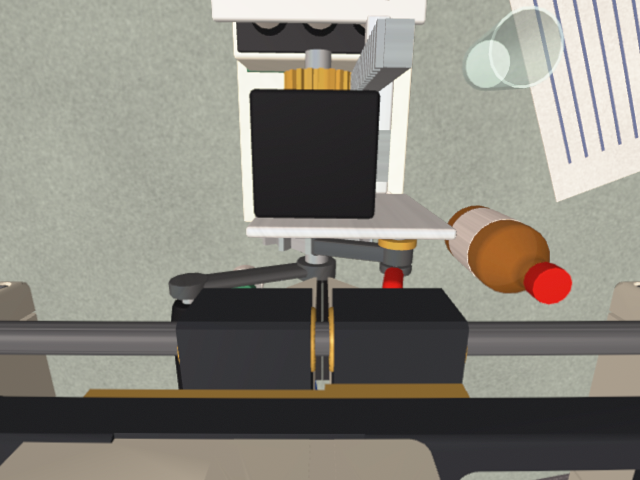

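Call:
{"api": "jog_arm", "payload": {"increments": [[0,0.15,0,0,0,0,-1],[0,0.15,0,0,0,0,-1],[0,0,0,0,0,0,-1]]}}

```text
clock: 3.92
position: [0.5646, -0.0666, 0.2883]
ee_rot: [179.9, 0.0, 76.9]
wrist_force: [-0.7, -0.3, 2.9]
grip_width: 0.004
```

Call:
{"api": "jog_arm", "payload": {"increments": [[0,0.1,0,0,0,0,-1],[0,0.1,0,0,0,0,-1],[0,0,0,0,0,0,-1]]}}

```text
clock: 4.3
position: [0.5746, -0.0691, 0.2896]
ee_rot: [179.8, 0.0, 76.9]
wrist_force: [-1.6, -0.4, 8.7]
grip_width: 0.002
```

Run:
```python
from h import *
st=ctrl.state(); print(st['clock'],w2st(st['position']),st['wrist_force'])
I=ctrl.capture("wrist")[:,:,::-1]; cv2.imwrite("pics/wrist3.png",I[200:320,260:460].repeat(4,0).repeat(4,1))
```

```text
4.3 [ 0.02926527 -0.01178404  0.28957075] [-1.60993488 -0.36420926  8.68933375]
```

View pics/wrist3.png

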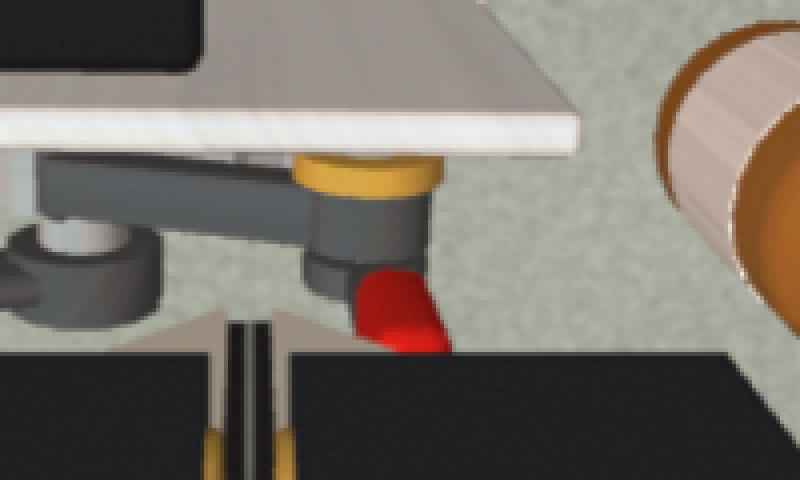

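Call:
{"api": "jog_arm", "payload": {"increments": [[0,0.1,0,0,0,0,-1],[0,0.1,0,0,0,0,-1],[0,0,0,0,0,0,-1]]}}

```text
clock: 4.72
position: [0.5843, -0.0714, 0.2892]
ee_rot: [179.8, 0.0, 76.8]
wrist_force: [-1.8, 0.4, 7.3]
grip_width: 0.006
```

Run:
```python
from h import *
st=ctrl.state(); print(st['clock'],w2st(st['position']),st['wrist_force'])
I=ctrl.capture("wrist")[:,:,::-1]; cv2.imwrite("pics/wrist4.png",I[200:320,260:460].repeat(4,0).repeat(4,1))
c=cam("wrist",st)
for th in (-.25,0,.15,.25): print(th,proj(c,st2w(.0475+.056*np.sin(th),-.007,.2504+.056*np.cos(th))),proj(c,st2w(.0475+.034*np.sin(th),-.007,.2504+.034*np.cos(th))))
```

```text
4.725 [ 0.03927394 -0.01183202  0.28918828] [-1.79695257  0.36375097  7.26584406]
-0.25 [308.47181839 304.7196042 ] [321.30629374 284.85605548]
0 [341.53966785 306.59817191] [339.04564051 285.74792932]
0.15 [361.41967721 305.92962551] [349.69408613 285.43768559]
0.25 [374.12941725 304.75073063] [356.56580769 284.8832845 ]
```

View pics/wrist4.png

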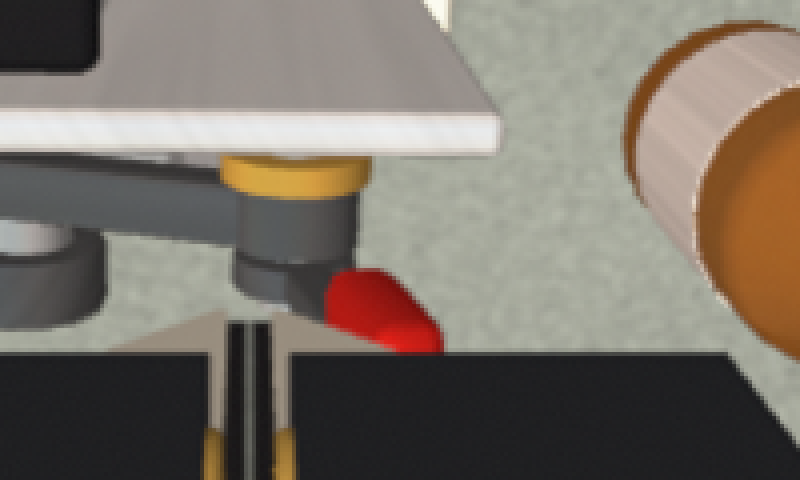

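Call:
{"api": "jog_arm", "payload": {"increments": [[0,0.1,0,0,0,0,-1],[0,0.04,0,0,0,0,-1],[0,0,0,0,0,0,-1]]}}

```text
clock: 5.15
position: [0.5861, -0.0718, 0.2889]
ee_rot: [-179.5, 0.1, 76.9]
wrist_force: [-20.5, 3.3, 13.8]
grip_width: 0.004
```

Run:
```python
from h import *
st=ctrl.state(); print(st['clock'],w2st(st['position']),st['wrist_force'])
I=ctrl.capture("wrist")[:,:,::-1]; cv2.imwrite("pics/wrist5.png",I[200:320,260:460].repeat(4,0).repeat(4,1))
c=cam("wrist",st)
for th in (0,.15,.25): print(th,proj(c,st2w(.0475+.056*np.sin(th),-.007,.2504+.056*np.cos(th))),proj(c,st2w(.0475+.034*np.sin(th),-.007,.2504+.034*np.cos(th))))
```

```text
5.15 [ 0.04107417 -0.0117665   0.28885474] [-20.47767753   3.26535802  13.84299015]
0 [336.75394549 307.21236574] [335.41029426 286.22214126]
0.15 [356.74431095 306.66119377] [346.10844053 285.96779522]
0.25 [369.5798127  305.55140432] [353.03580135 285.44711157]
```

View pics/wrist5.png

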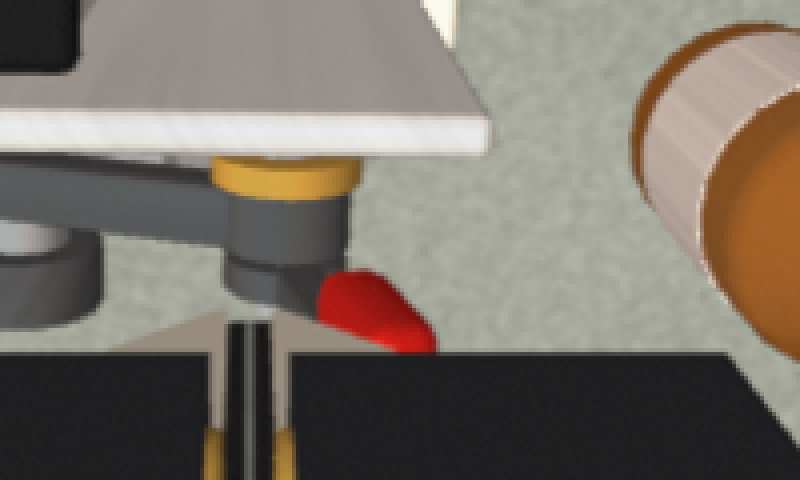

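Call:
{"api": "jog_arm", "payload": {"increments": [[0,-0.3,0,0,0,0,-1],[0,-0.5,-0.3,0,0,0,-1],[0,-0.5,-0.7,0,0,0,-1],[-0.7,-0.6,-0.3,0,0,0,1],[-0.6,-0.6,0,0,0,0,1]]}}

```text
clock: 5.82
position: [0.4533, -0.1082, 0.3539]
ee_rot: [179.8, 0.0, 76.9]
wrist_force: [-0.6, -0.0, -0.2]
grip_width: 0.175
```

Call:
{"api": "jog_arm", "payload": {"increments": [[0,0,0,0,0,0,1],[0,0,0,0,0,0,1]]}}

```text
clock: 6.08
position: [0.4542, -0.1075, 0.3527]
ee_rot: [180.0, -0.0, 76.8]
wrist_force: [0.7, 0.1, -0.5]
grip_width: 0.389
```

Run:
```python
from h import *
st=ctrl.state(); print(st['clock'],w2st(st['position']),st['ee_rot'],st['wrist_force'],st['grip_width'])
I=ctrl.capture("wrist")[:,:,::-1]; cv2.imwrite("pics/wrist6.png",I)
S=ctrl.capture("side")[:,:,::-1]; cv2.imwrite("pics/side6.png",cv2.resize(S[150:310,240:420],None,fx=3.5,fy=3.5))
c=cam("wrist",st)
for th in (.15,.25): print(th,proj(c,st2w(.0475+.045*np.sin(th),-.007,.2504+.045*np.cos(th))))
print(proj(c,st2w(-.0786,-.039,.2323)))
```

```text
6.075 [-0.07905356 -0.07685296  0.35273969] [ 1.79966987e+02 -1.33980523e-02  7.68295315e+01] [ 0.70990655  0.07485917 -0.53407066] 0.3893214955588741
0.15 [556.57414504 142.77513794]
0.25 [563.24395154 142.79305739]
[322.44311258 183.93159927]
```

View pics/wrist6.png

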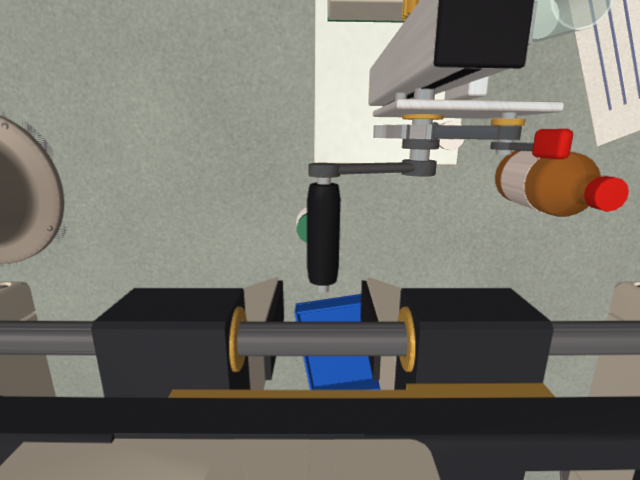

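View pics/side6.png

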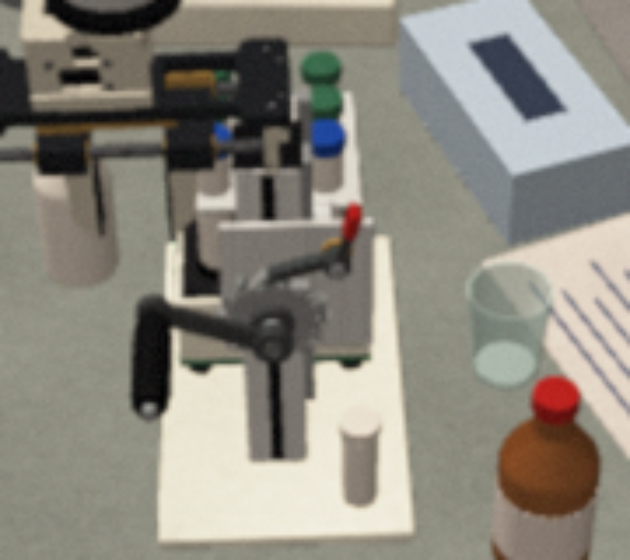

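Run:
```python
from h import *
def red(I,x0,y0,x1,y1):
    h=cv2.cvtColor(I[y0:y1,x0:x1],cv2.COLOR_BGR2HSV)
    m=((h[...,0]<8)|(h[...,0]>172))&(h[...,1]>150)&(h[...,2]>60); ys,xs=np.nonzero(m); 
    print(xs.min()+x0,xs.max()+x0,ys.min()+y0,ys.max()+y0); return xs.mean()+x0,ys.mean()+y0
st=ctrl.state(); w=cam("wrist",st); s=cam("side"); t=cam("top")
I=cv2.imread("pics/wrist6.png"); c=red(I,525,120,577,165)
S=ctrl.capture("side")[:,:,::-1]; b=red(S,325,190,350,225)
T=ctrl.capture("top")[:,:,::-1]; cv2.imwrite("pics/top6.png",cv2.resize(T[180:310,280:400],None,fx=4.5,fy=4.5))
print(c,b)
p,e=tri(s,b,w,c); print(w2st(p),e)
for z in (.294,.2945): print(w2st(onz(w,c,z)))
for th in (-.25,0,.15,.25): print(th,proj(s,st2w(.0475+.045*np.sin(th),-.007,.2504+.045*np.cos(th))))
# triangle check of hub end of crank arm (shaft end, stand y ~ -.031)
print(proj(w,st2w(0,-.031,.2)),proj(w,st2w(.0475,-.007,.2504)))
```

```text
532 572 129 158
338 342 209 218
(np.float64(552.4097287184285), np.float64(143.19831618334894)) (np.float64(340.02777777777777), np.float64(213.27777777777777))
[ 0.05492947 -0.0073668   0.28707196] 0.0025466621454522777
[ 0.05211673 -0.00675598  0.294     ]
[ 0.05181415 -0.00674541  0.2945    ]
-0.25 [332.31234542 210.83379375]
0 [337.19038811 210.18787232]
0.15 [340.1399682  210.24576736]
0.25 [342.072022   210.47020425]
[417.40956117 169.99308602] [507.62962602 141.81100898]
```

```bash
python3 -c "
import cv2
a=cv2.imread('pics/wrist6.png')[80:220,370:610]; cv2.imwrite('pics/w6z.png',cv2.resize(a,None,fx=3.3,fy=3.3,interpolation=cv2.INTER_CUBIC))"
```

```text
(no output)
```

View pics/w6z.png

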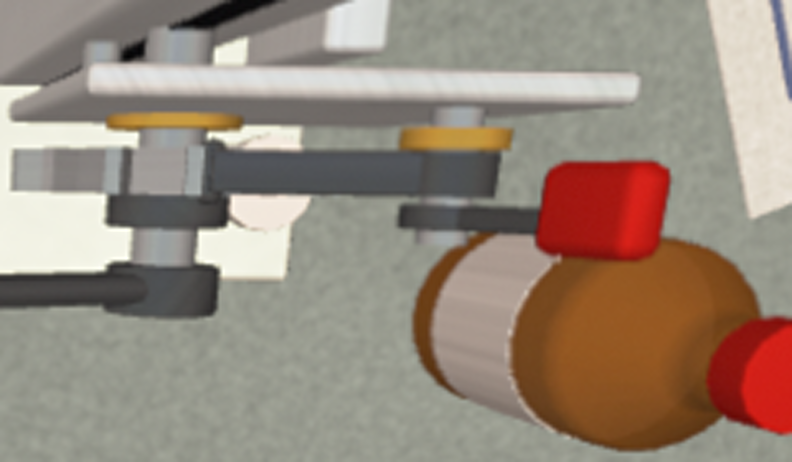

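Run:
```python
from h import *
st=ctrl.state(); s=cam("side"); w=cam("wrist",st)
def ext(c,th):
    P=[]
    for u in (-.0045,.0045):
        for v in (-.0085,.0085):
            for r in (.034,.056):
                P.append(proj(c,st2w(.0475+r*np.sin(th)+u*np.cos(th),-.007+v,.2504+r*np.cos(th)-u*np.sin(th))))
    P=np.array(P); return P.min(0).round(1),P.max(0).round(1)
for th in (.05,.1,.15,.2,.25): print(th,ext(w,th),ext(s,th))
print('obs w 532-572,129-158 ; s 338-342, 209-218;')
for th in (-.25,):print(ext(s,th))
```

```text
0.05 (array([528.8, 127.9]), array([573.9, 160.6])) (array([335.8, 204.1]), array([340.6, 216.3]))
0.1 (array([531.7, 128. ]), array([578.5, 160.6])) (array([336.6, 204. ]), array([341.8, 216.4]))
0.15 (array([534.5, 128. ]), array([582.8, 160.6])) (array([337.3, 204. ]), array([343. , 216.5]))
0.2 (array([537.3, 128.1]), array([586.9, 160.6])) (array([338., 204.]), array([344.2, 216.6]))
0.25 (array([539.9, 128.1]), array([590.7, 160.6])) (array([338.8, 204.1]), array([345.4, 216.8]))
obs w 532-572,129-158 ; s 338-342, 209-218;
(array([329. , 204.4]), array([335.6, 217.2]))
```

Run:
```python
from h import *
t=cam("top")
T=ctrl.capture("top")[:,:,::-1]; cv2.imwrite("pics/top6b.png",cv2.resize(T[190:300,290:400],None,fx=5,fy=5))
h=cv2.cvtColor(T[210:245,310:350],cv2.COLOR_BGR2HSV); m=((h[...,0]<8)|(h[...,0]>172))&(h[...,1]>150)&(h[...,2]>70); ys,xs=np.nonzero(m); print(len(xs), xs.mean()+310,ys.mean()+210)
for th in (-.25,0,.1,.15,.2,.25): print(th,proj(t,st2w(.0475+.056*np.sin(th),-.007,.2504+.056*np.cos(th))),proj(t,st2w(.0475+.045*np.sin(th),-.007,.2504+.045*np.cos(th))))
```

```text
32 331.96875 224.34375
-0.25 [330.21717628 232.33582114] [330.35872822 231.60878399]
0 [331.60204754 226.4808974 ] [331.46023631 226.9517844 ]
0.1 [332.1477905  224.16155405] [331.89446578 225.10650395]
0.15 [332.41573015 223.02020697] [332.10776004 224.19803956]
0.2 [332.67935501 221.89545583] [332.31771124 223.30241938]
0.25 [332.93791551 220.79050535] [332.52373709 222.4221315 ]
```

View pics/top6b.png

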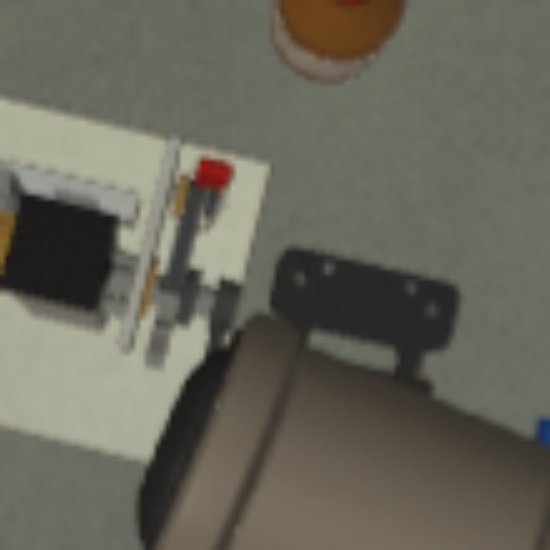

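The three views agree that the lever has only turned about 0.37 rad, so I'll push it again a bit further.

Call:
{"api": "jog_arm", "payload": {"increments": [[0.65,0.5,0,0,0,0,-1],[0.65,0.5,0,0,0,0,-1],[0,0.5,0,0,0,0,-1],[0,0,0,0,0,0,-1],[0,0,0.7,0,0,0,-1]]}}

```text
clock: 6.95
position: [0.5423, -0.0614, 0.3192]
ee_rot: [179.7, 0.0, 76.9]
wrist_force: [0.2, -0.8, 0.1]
grip_width: 0.163
```

Call:
{"api": "jog_arm", "payload": {"increments": [[0,0,0.7,0,0,0,-1],[0,0.3,0,0,0,0,-1],[0,0.3,0,0,0,0,-1],[0,0.1,0,0,0,0,-1],[0,0,0,0,0,0,-1]]}}

```text
clock: 7.58
position: [0.5751, -0.0692, 0.2827]
ee_rot: [-180.0, 0.0, 76.8]
wrist_force: [0.2, 0.5, -0.1]
grip_width: 0.006
```

Run:
```python
from h import *
st=ctrl.state(); print(st['clock'],w2st(st['position']),st['wrist_force'])
I=ctrl.capture("wrist")[:,:,::-1]; cv2.imwrite("pics/wrist7.png",I[200:320,260:460].repeat(4,0).repeat(4,1))
S=ctrl.capture("side")[:,:,::-1]; cv2.imwrite("pics/side7.png",cv2.resize(S[180:260,290:390],None,fx=6,fy=6,interpolation=cv2.INTER_CUBIC))
```

```text
7.575 [ 0.02985226 -0.01179364  0.28268939] [ 0.15405624  0.4504606  -0.09066077]
```

View pics/wrist7.png

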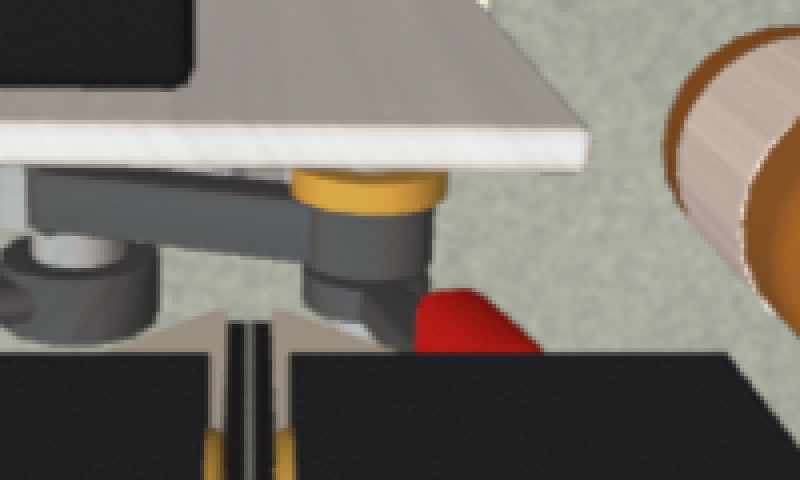

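View pics/side7.png

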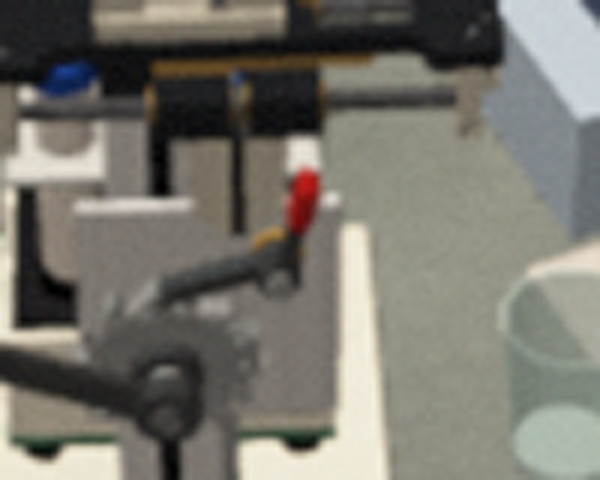

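Call:
{"api": "jog_arm", "payload": {"increments": [[0,0.15,0,0,0,0,-1],[0,0.06,0,0,0,0,-1],[0,0,0,0,0,0,-1]]}}

```text
clock: 8.05
position: [0.5819, -0.0706, 0.2831]
ee_rot: [-179.4, 0.0, 76.9]
wrist_force: [-18.1, 3.5, 8.1]
grip_width: 0.004
```

Call:
{"api": "jog_arm", "payload": {"increments": [[0,0.06,0,0,0,0,-1],[0,0,0,0,0,0,-1]]}}

```text
clock: 8.3
position: [0.5822, -0.0707, 0.2831]
ee_rot: [-179.1, 0.0, 76.9]
wrist_force: [-28.9, 6.2, 12.8]
grip_width: 0.006
```

Call:
{"api": "jog_arm", "payload": {"increments": [[0,0.06,0,0,0,0,-1],[0,0,0,0,0,0,-1]]}}

```text
clock: 8.55
position: [0.5824, -0.0707, 0.2831]
ee_rot: [-178.7, 0.1, 76.9]
wrist_force: [-40.3, 7.2, 16.9]
grip_width: 0.003
```

Run:
```python
from h import *
st=ctrl.state(); print(st['clock'],w2st(st['position']),st['wrist_force'])
I=ctrl.capture("wrist")[:,:,::-1]; cv2.imwrite("pics/wrist8.png",I[200:320,260:460].repeat(4,0).repeat(4,1))
S=ctrl.capture("side")[:,:,::-1]; cv2.imwrite("pics/side8.png",cv2.resize(S[180:260,290:390],None,fx=6,fy=6,interpolation=cv2.INTER_CUBIC))
```

```text
8.55 [ 0.03729303 -0.0115551   0.28308561] [-40.28066339   7.17548451  16.92433869]
```

View pics/wrist8.png

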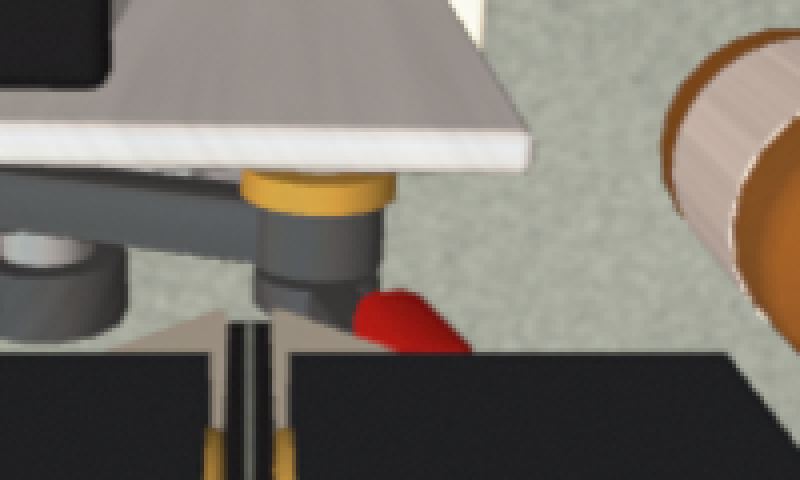

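View pics/side8.png

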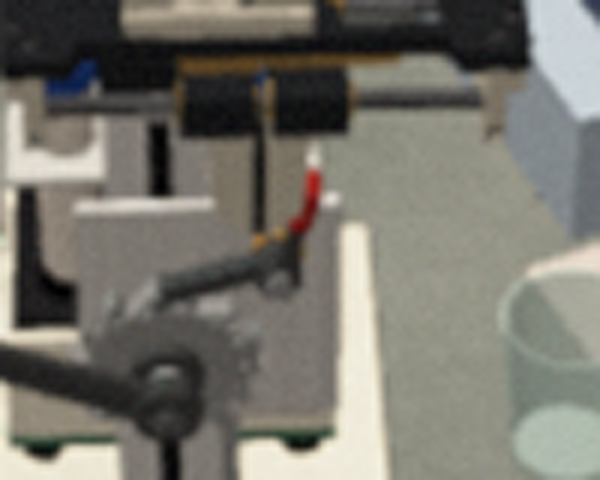

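Call:
{"api": "jog_arm", "payload": {"increments": [[0,-0.3,0,0,0,0,-1],[0,-0.5,-0.4,0,0,0,-1],[0,-0.5,-0.7,0,0,0,-1],[-0.7,-0.5,-0.3,0,0,0,1],[-0.7,-0.5,0,0,0,0,1]]}}

```text
clock: 9.28
position: [0.4635, -0.1155, 0.3544]
ee_rot: [179.8, 0.0, 76.9]
wrist_force: [-0.3, -0.5, 0.8]
grip_width: 0.17
```

Call:
{"api": "jog_arm", "payload": {"increments": [[0,0,0,0,0,0,1],[0,0,0,0,0,0,1],[0,0,0,0,0,0,1],[0,0,0,0,0,0,1]]}}

```text
clock: 9.78
position: [0.4642, -0.1145, 0.3524]
ee_rot: [-180.0, -0.0, 76.9]
wrist_force: [0.7, -0.2, -0.1]
grip_width: 0.608
```

Run:
```python
from h import *
st=ctrl.state(); print(st['clock'],w2st(st['position']),st['ee_rot'],st['wrist_force'],st['grip_width'])
I=ctrl.capture("wrist")[:,:,::-1]; cv2.imwrite("pics/wrist9.png",I)
S=ctrl.capture("side")[:,:,::-1]; T=ctrl.capture("top")[:,:,::-1]
for n,J,(x0,y0,x1,y1) in (('s',S,(325,195,350,225)),('t',T,(310,210,350,245)),('w',I,(510,110,577,170))):
    h=cv2.cvtColor(J[y0:y1,x0:x1],cv2.COLOR_BGR2HSV); m=((h[...,0]<8)|(h[...,0]>172))&(h[...,1]>150)&(h[...,2]>60); ys,xs=np.nonzero(m); print(n,len(xs),xs.mean()+x0,ys.mean()+y0,xs.min()+x0,xs.max()+x0)
c=cam("wrist",st)
for th in (.05,.1,.15,.25): print(th,proj(c,st2w(.0475+.045*np.sin(th),-.007,.2504+.045*np.cos(th))))
print('grip',proj(c,st2w(-.0786,-.039,.2323)),proj(c,st2w(-.0786,-.117,.2323)))
```

```text
9.775 [-0.0676871  -0.08137733  0.35238033] [-1.79968125e+02 -6.30625135e-03  7.69150944e+01] [ 0.68570064 -0.20820891 -0.05163641] 0.6076055614703333
s 35 340.0285714285714 213.14285714285714 338 342
t 32 331.96875 224.34375 329 335
w 1043 535.0872483221476 135.37296260786195 516 554
0.05 [531.38081867 134.62722632]
0.1 [535.16674673 134.66143979]
0.15 [538.8136132  134.69480031]
0.25 [545.63516907 134.75828619]
grip [307.47780649 177.84345097] [308.17528887 275.63863616]
```

View pics/wrist9.png

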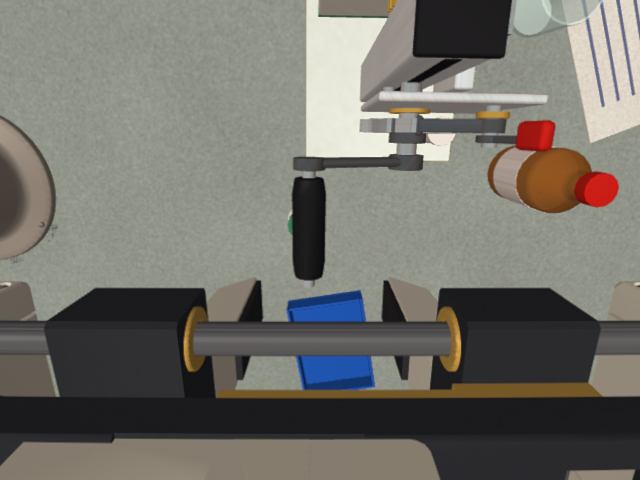

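Call:
{"api": "jog_arm", "payload": {"increments": [[0,-0.22,0.3,0,0,0,0.8],[0,0,0.6,0,0,0,0.8],[0,0,0.6,0,0,0,0.8],[0,0,0.6,0,0,0,0.8],[0,0,0.6,0,0,0,0.8]]}}

```text
clock: 10.55
position: [0.4531, -0.1124, 0.2168]
ee_rot: [180.0, 0.0, 76.9]
wrist_force: [-0.5, 0.2, -0.6]
grip_width: 0.899
```

Call:
{"api": "jog_arm", "payload": {"increments": [[0,0,0,0,0,0,0.8],[0,0,0,0,0,0,0.8]]}}

```text
clock: 10.8
position: [0.4537, -0.1127, 0.2188]
ee_rot: [179.9, 0.0, 76.9]
wrist_force: [0.3, 0.5, -0.1]
grip_width: 0.9
```

Run:
```python
from h import *
st=ctrl.state(); print(st['clock'],w2st(st['position']),st['ee_rot'],st['wrist_force'],st['grip_width'])
I=ctrl.capture("wrist")[:,:,::-1]; cv2.imwrite("pics/wrist10.png",I)
```

```text
10.8 [-0.07832909 -0.082023    0.21882358] [1.79906881e+02 2.03402614e-02 7.68616176e+01] [ 0.32581187  0.48583081 -0.09737554] 0.9004363366499515
```

View pics/wrist10.png

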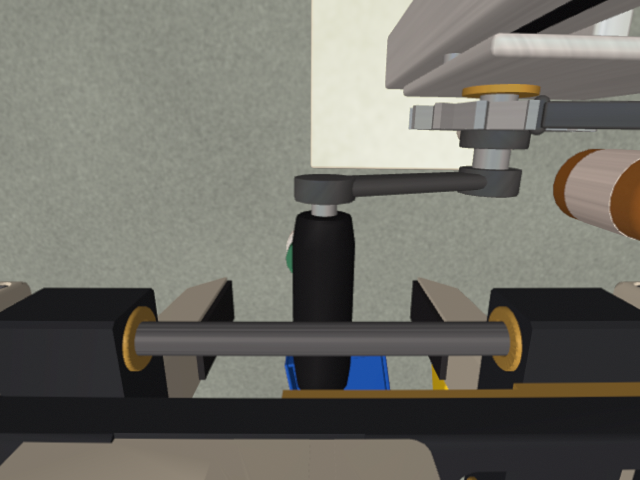

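Call:
{"api": "jog_arm", "payload": {"increments": [[0,0,0.06,0,0,0,-1],[0,0,0,0,0,0,-1],[0,0,0,0,0,0,-1],[0,0,0,0,0,0,-1],[0,0,0,0,0,0,-1]], "newtons": 35}}

```text
clock: 11.48
position: [0.4531, -0.1125, 0.2148]
ee_rot: [180.0, 0.0, 76.9]
wrist_force: [0.3, -0.6, 0.4]
grip_width: 0.409
```

Call:
{"api": "jog_arm", "payload": {"increments": [[0,0,0,0,0,0,-1],[0,0,0,0,0,0,-1]]}}

```text
clock: 11.72
position: [0.4538, -0.1127, 0.215]
ee_rot: [179.9, 0.0, 76.9]
wrist_force: [3.5, -0.7, -0.8]
grip_width: 0.272
```

Run:
```python
from h import *
st=ctrl.state(); print(st['clock'],w2st(st['position']),st['ee_rot'],st['wrist_force'],st['moment'],st['grip_width'])
# winding arc: angle .39 -> below ; and lowering chords
r=.085
def rows(a0,das):
    a=a0
    for d in das:
        b=a+d; dx=-r*np.cos(b)+r*np.cos(a); dz=r*np.sin(b)-r*np.sin(a)
        print(f"a={a:.2f}->{b:.2f} toolY {dx/.05:.3f} toolZ {-dz/.05:.3f}"); a=b
rows(.39,[-.06]*6)
```

```text
11.725 [-0.07828367 -0.0819929   0.21499899] [1.79888074e+02 6.75340223e-03 7.68500357e+01] [ 3.49480342 -0.72721861 -0.84137611] [-0.0649539  -0.52424102 -0.06292738] 0.2716735247249921
a=0.39->0.33 toolY -0.036 toolZ 0.095
a=0.33->0.27 toolY -0.030 toolZ 0.097
a=0.27->0.21 toolY -0.024 toolZ 0.099
a=0.21->0.15 toolY -0.018 toolZ 0.100
a=0.15->0.09 toolY -0.012 toolZ 0.101
a=0.09->0.03 toolY -0.006 toolZ 0.102
```

Call:
{"api": "jog_arm", "payload": {"increments": [[0,-0.036,0.095,0,0,0,-1],[0,-0.03,0.097,0,0,0,-1],[0,0,0,0,0,0,-1]]}}

```text
clock: 12.1
position: [0.4503, -0.1118, 0.205]
ee_rot: [179.9, 0.0, 76.8]
wrist_force: [5.0, 0.3, 2.1]
grip_width: 0.274
```

```bash
cat > look.py <<'E'
from h import *
import sys
n=sys.argv[1]
st=ctrl.state(); g=w2st(st['position']); f=st['wrist_force']
S=ctrl.capture("side")[:,:,::-1]; S=cv2.resize(S[150:290,240:380],None,fx=4.2,fy=4.2,interpolation=cv2.INTER_CUBIC); cv2.imwrite(f"pics/s{n}.png",S)
off=float(sys.argv[2]) if len(sys.argv)>2 else .0173
x,z=g[0],g[2]+off-.2
a=np.arctan2(z,-x); print('t',st['clock'],'xz',g.round(4),'ang',a.round(3),'drum',(.39-a).round(3),'r',np.hypot(x,z).round(4),'grip',st['grip_width'].round(3))
fx,fz=f@ex,f[2]
# lowering tangent dir (increasing a): (sin a, cos a); radial outward (-cos a, sin a)
print('F tang(lowering+)',(fx*np.sin(a)+fz*np.cos(a)).round(2),'radial',(-fx*np.cos(a)+fz*np.sin(a)).round(2),'y',(f@ey).round(2),f.round(2))
E
python3 look.py 11
```

```text
Traceback (most recent call last):
  File "look.py", line 8, in <module>
    a=np.arctan2(z,-x); print('t',st['clock'],'xz',g.round(4),'ang',a.round(3),'drum',(.39-a).round(3),'r',np.hypot(x,z).round(4),'grip',st['grip_width'].round(3))
                                                                                                                                         ^^^^^^^^^^^^^^^^^^^^^^
AttributeError: 'float' object has no attribute 'round'
```

View pics/s11.png

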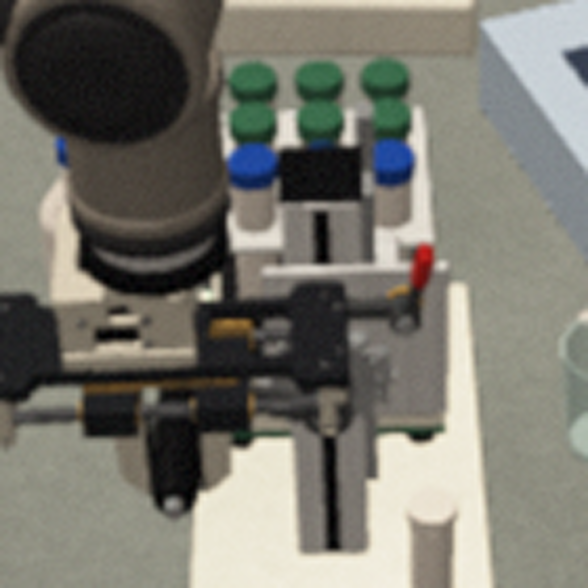

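```bash
sed -i "s/st\['grip_width'\].round(3)/round(st['grip_width'],3)/" look.py
cat >> look.py <<'E'
cv2.imwrite(f"pics/w{n}.png",ctrl.capture("wrist")[:,:,::-1])
E
python3 look.py 12
```

```text
t 12.15 xz [-0.0818 -0.082   0.2051] ang 0.267 drum 0.123 r 0.0848 grip 0.274
F tang(lowering+) 4.16 radial -3.83 y 0.04 [ 4.67 -1.06  3.  ]
```

View pics/w12.png

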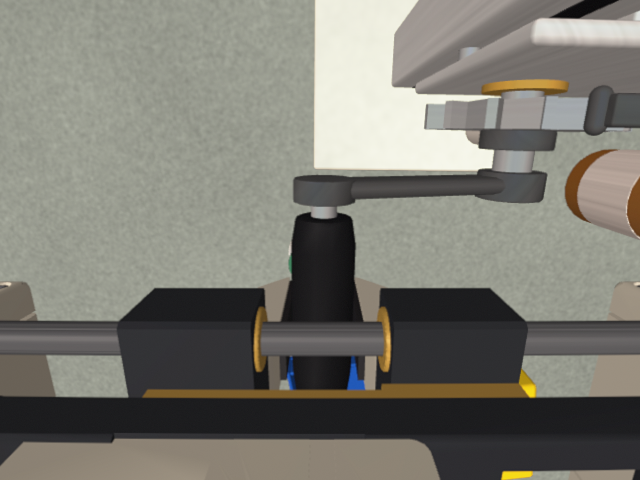

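```bash
python3 - <<'E'
from h import *
c=cam("wrist")
for z in (.235,.25,.26):
  for x in (0,.005,.02,.0): print(x,z,proj(c,st2w(x,-.003,z)))
print(w2st(onz(c,(600,108),.25)),w2st(onz(c,(600,108),.235)))
print(proj(cam("side"),st2w(0,0,.235)),proj(cam("side"),st2w(0,0,.25)))
E
python3 -c "
import cv2
a=cv2.imread('pics/s12.png')[220:440,280:480]; cv2.imwrite('pics/s12z.png',cv2.resize(a,None,fx=2.7,fy=2.7,interpolation=cv2.INTER_CUBIC))"
```

```text
0 0.235 [567.90781067 120.22049854]
0.005 0.235 [582.67148576 120.3665933 ]
0.02 0.235 [626.6825378  120.84347893]
0.0 0.235 [567.90781067 120.22049854]
0 0.25 [600.25021233 118.62158475]
0.005 0.25 [616.86921725 118.80619658]
0.02 0.25 [666.32069618 119.41030921]
0.0 0.25 [600.25021233 118.62158475]
0 0.26 [626.91472192 117.32574294]
0.005 0.26 [645.0400784  117.54613061]
0.02 0.26 [698.88172255 118.26855416]
0.0 0.26 [626.91472192 117.32574294]
[-6.72519423e-04 -4.18544736e-05  2.50000000e-01] [0.01008772 0.00096265 0.235     ]
[317.01955869 228.36416486] [316.83612006 223.65559923]
```

View pics/s12z.png

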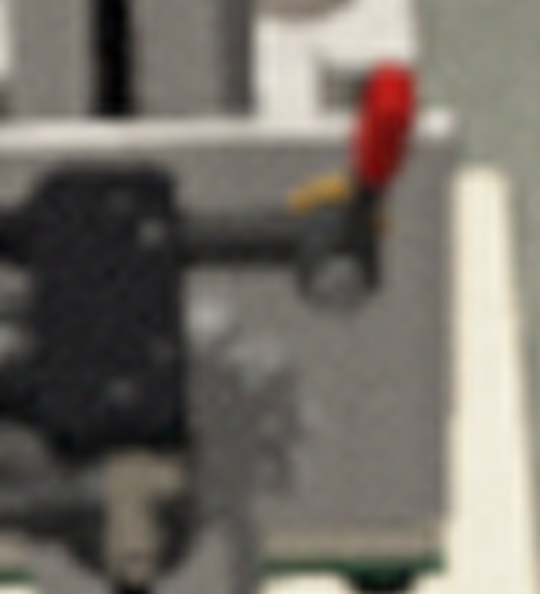

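The pawl now lies level, with its nose at about z 0.25, clear of the wheel. The crank carries about 4 N of load. I'll lower from here.

Run:
```python
import numpy as np
r=.085
a=.27
while a<4.1:
    d=.12 if a<2.2 else .08
    b=a+d; dx=-r*np.cos(b)+r*np.cos(a); dz=r*np.sin(b)-r*np.sin(a)
    print(f"{a:.2f}->{b:.2f} [0, {dx/.05:.3f}, {-dz/.05:.3f}, 0, 0, 0, -1]"); a=b
```

```text
0.27->0.39 [0, 0.066, -0.193, 0, 0, 0, -1]
0.39->0.51 [0, 0.089, -0.184, 0, 0, 0, -1]
0.51->0.63 [0, 0.110, -0.172, 0, 0, 0, -1]
0.63->0.75 [0, 0.130, -0.157, 0, 0, 0, -1]
0.75->0.87 [0, 0.148, -0.141, 0, 0, 0, -1]
0.87->0.99 [0, 0.163, -0.122, 0, 0, 0, -1]
0.99->1.11 [0, 0.177, -0.101, 0, 0, 0, -1]
1.11->1.23 [0, 0.188, -0.080, 0, 0, 0, -1]
1.23->1.35 [0, 0.196, -0.056, 0, 0, 0, -1]
1.35->1.47 [0, 0.201, -0.033, 0, 0, 0, -1]
1.47->1.59 [0, 0.204, -0.008, 0, 0, 0, -1]
1.59->1.71 [0, 0.203, 0.016, 0, 0, 0, -1]
1.71->1.83 [0, 0.200, 0.040, 0, 0, 0, -1]
1.83->1.95 [0, 0.194, 0.064, 0, 0, 0, -1]
1.95->2.07 [0, 0.185, 0.087, 0, 0, 0, -1]
2.07->2.19 [0, 0.173, 0.108, 0, 0, 0, -1]
2.19->2.31 [0, 0.159, 0.128, 0, 0, 0, -1]
2.31->2.39 [0, 0.097, 0.096, 0, 0, 0, -1]
2.39->2.47 [0, 0.089, 0.103, 0, 0, 0, -1]
2.47->2.55 [0, 0.080, 0.110, 0, 0, 0, -1]
2.55->2.63 [0, 0.071, 0.116, 0, 0, 0, -1]
2.63->2.71 [0, 0.062, 0.121, 0, 0, 0, -1]
2.71->2.79 [0, 0.052, 0.126, 0, 0, 0, -1]
2.79->2.87 [0, 0.042, 0.129, 0, 0, 0, -1]
2.87->2.95 [0, 0.031, 0.132, 0, 0, 0, -1]
2.95->3.03 [0, 0.021, 0.134, 0, 0, 0, -1]
3.03->3.11 [0, 0.010, 0.136, 0, 0, 0, -1]
3.11->3.19 [0, -0.001, 0.136, 0, 0, 0, -1]
3.19->3.27 [0, -0.012, 0.135, 0, 0, 0, -1]
3.27->3.35 [0, -0.023, 0.134, 0, 0, 0, -1]
3.35->3.43 [0, -0.033, 0.132, 0, 0, 0, -1]
3.43->3.51 [0, -0.044, 0.129, 0, 0, 0, -1]
3.51->3.59 [0, -0.054, 0.125, 0, 0, 0, -1]
3.59->3.67 [0, -0.064, 0.120, 0, 0, 0, -1]
3.67->3.75 [0, -0.073, 0.115, 0, 0, 0, -1]
3.75->3.83 [0, -0.082, 0.108, 0, 0, 0, -1]
3.83->3.91 [0, -0.091, 0.101, 0, 0, 0, -1]
3.91->3.99 [0, -0.098, 0.094, 0, 0, 0, -1]
3.99->4.07 [0, -0.106, 0.086, 0, 0, 0, -1]
4.07->4.15 [0, -0.112, 0.077, 0, 0, 0, -1]
```

Call:
{"api": "jog_arm", "payload": {"increments": [[0,0.066,-0.193,0,0,0,-1],[0,0.089,-0.184,0,0,0,-1],[0,0.11,-0.172,0,0,0,-1],[0,0.13,-0.157,0,0,0,-1],[0,0,0,0,0,0,-1]]}}

```text
clock: 12.88
position: [0.4703, -0.1167, 0.2408]
ee_rot: [179.8, 0.0, 76.9]
wrist_force: [5.9, -2.1, 0.5]
grip_width: 0.273
```

```bash
python3 look.py 13
```

```text
t 12.875 xz [-0.0613 -0.0821  0.2408] ang 0.759 drum -0.369 r 0.0844 grip 0.273
F tang(lowering+) 4.67 radial -4.15 y -0.69 [ 5.9  -2.1   0.53]
```

View pics/w13.png

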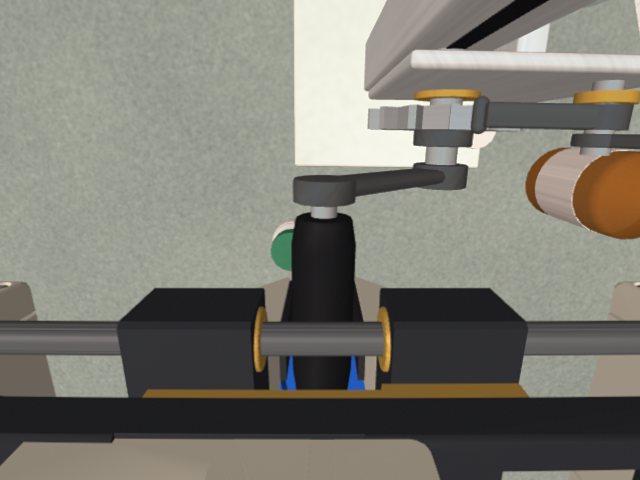

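The pawl stays clear, the crank follows and the load is a steady 4.7 N or so. I'll carry on.

Call:
{"api": "jog_arm", "payload": {"increments": [[0,0.148,-0.141,0,0,0,-1],[0,0.163,-0.122,0,0,0,-1],[0,0.177,-0.101,0,0,0,-1],[0,0.188,-0.08,0,0,0,-1],[0,0.196,-0.056,0,0,0,-1]]}}

```text
clock: 13.6
position: [0.5117, -0.127, 0.2648]
ee_rot: [-180.0, 0.1, 76.8]
wrist_force: [4.4, -3.8, -2.4]
grip_width: 0.272
```

```bash
python3 look.py 14
```

```text
t 13.6 xz [-0.0186 -0.0825  0.2648] ang 1.348 drum -0.958 r 0.0842 grip 0.272
F tang(lowering+) 4.5 radial -3.53 y -2.73 [ 4.4  -3.84 -2.45]
```

Call:
{"api": "jog_arm", "payload": {"increments": [[0,0.201,-0.033,0,0,0,-1],[0,0.204,-0.008,0,0,0,-1],[0,0.203,0.016,0,0,0,-1],[0,0.2,0.04,0,0,0,-1],[0,0,0,0,0,0,-1]]}}

```text
clock: 14.32
position: [0.5516, -0.1368, 0.2638]
ee_rot: [180.0, 0.1, 76.8]
wrist_force: [4.0, -5.9, -1.2]
grip_width: 0.273
```

```bash
python3 look.py 15
```

```text
t 14.325 xz [ 0.0225 -0.083   0.2638] ang 1.841 drum -1.451 r 0.0842 grip 0.273
F tang(lowering+) 5.4 radial 0.24 y -4.83 [ 4.02 -5.92 -1.21]
```

View pics/s15.png

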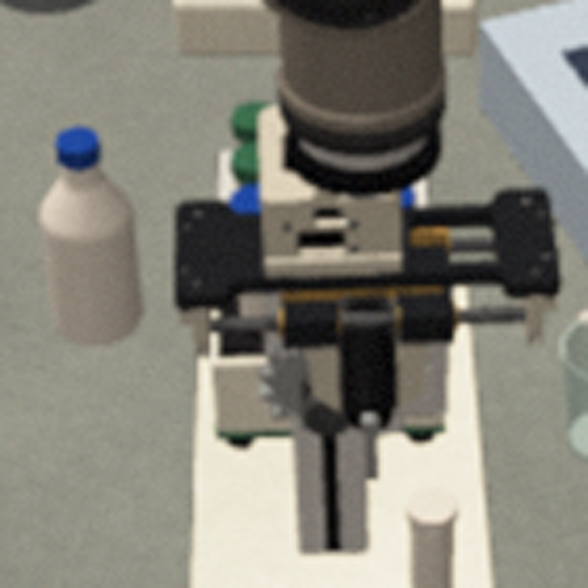

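Call:
{"api": "jog_arm", "payload": {"increments": [[-0.01,0.194,0.064,0,0,0,-1],[-0.01,0.185,0.087,0,0,0,-1],[-0.005,0.173,0.108,0,0,0,-1],[0,0.159,0.128,0,0,0,-1],[0,0,0,0,0,0,-1]]}}

```text
clock: 15.05
position: [0.586, -0.1453, 0.2439]
ee_rot: [-180.0, 0.0, 76.8]
wrist_force: [5.1, -3.6, -1.7]
grip_width: 0.273
```

```bash
python3 look.py 16
```

```text
t 15.05 xz [ 0.0579 -0.0833  0.2439] ang 2.329 drum -1.939 r 0.0843 grip 0.273
F tang(lowering+) 5.4 radial 2.76 y -2.35 [ 5.12 -3.62 -1.71]
```

Call:
{"api": "jog_arm", "payload": {"increments": [[0,0.097,0.096,0,0,0,-1],[0,0.089,0.103,0,0,0,-1],[0,0,0,0,0,0,-1]]}}

```text
clock: 15.52
position: [0.5948, -0.1475, 0.234]
ee_rot: [-180.0, 0.0, 76.8]
wrist_force: [4.3, -4.7, -1.9]
grip_width: 0.276
```

```bash
python3 look.py 17
```

```text
t 15.525 xz [ 0.067  -0.0834  0.234 ] ang 2.489 drum -2.099 r 0.0844 grip 0.276
F tang(lowering+) 4.75 radial 3.01 y -3.62 [ 4.3  -4.74 -1.94]
```

View pics/w17.png

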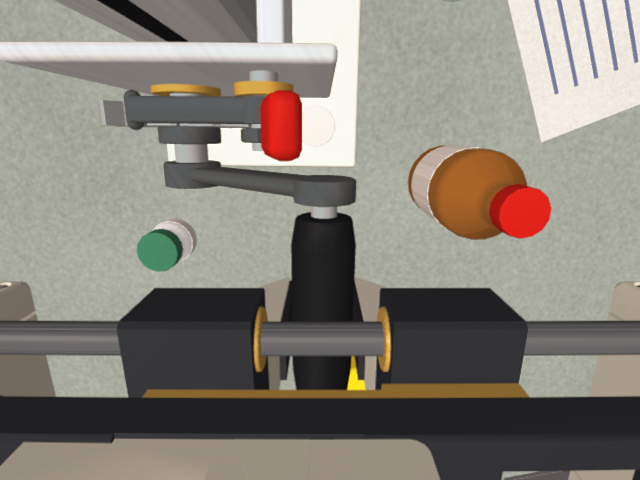

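```bash
cat > f.py <<'E'
from h import *
A=[];off=.0173
for i in range(5):
    st=ctrl.state(); g=w2st(st['position']); f=st['wrist_force']
    x,z=g[0],g[2]+off-.2; a=np.arctan2(z,-x)%(2*np.pi); fx,fz=f@ex,f[2]
    A.append([a,np.hypot(x,z),fx*np.sin(a)+fz*np.cos(a),-fx*np.cos(a)+fz*np.sin(a),f@ey,fx,fz])
    if i<4: I=ctrl.capture("wrist")
A=np.array(A); print(round(st['clock'],2),'a r Ft Fr Fy Fx Fz',A.mean(0).round(3),'sdFt',A[:,2].std().round(2),'drum',(.39-A[:,0].mean()).round(3),round(st['grip_width'],3))
E
python3 f.py
python3 - <<'E'
import numpy as np
r=.085;a=2.47
while a<4.1:
    b=a+.05; print(f"{a:.2f}->{b:.2f} [0, {r*(np.cos(a)-np.cos(b))/.05:.3f}, {r*(np.sin(a)-np.sin(b))/.05:.3f}, 0,0,0,-1]"); a=b
E
```

```text
15.82 a r Ft Fr Fy Fx Fz [ 2.484  0.084  5.741  2.466 -3.374  5.461 -3.036] sdFt 0.37 drum -2.094 0.276
2.47->2.52 [0, 0.051, 0.068, 0,0,0,-1]
2.52->2.57 [0, 0.048, 0.070, 0,0,0,-1]
2.57->2.62 [0, 0.044, 0.073, 0,0,0,-1]
2.62->2.67 [0, 0.040, 0.075, 0,0,0,-1]
2.67->2.72 [0, 0.037, 0.077, 0,0,0,-1]
2.72->2.77 [0, 0.033, 0.078, 0,0,0,-1]
2.77->2.82 [0, 0.029, 0.080, 0,0,0,-1]
2.82->2.87 [0, 0.025, 0.081, 0,0,0,-1]
2.87->2.92 [0, 0.021, 0.082, 0,0,0,-1]
2.92->2.97 [0, 0.017, 0.083, 0,0,0,-1]
2.97->3.02 [0, 0.012, 0.084, 0,0,0,-1]
3.02->3.07 [0, 0.008, 0.085, 0,0,0,-1]
3.07->3.12 [0, 0.004, 0.085, 0,0,0,-1]
3.12->3.17 [0, -0.000, 0.085, 0,0,0,-1]
3.17->3.22 [0, -0.005, 0.085, 0,0,0,-1]
3.22->3.27 [0, -0.009, 0.085, 0,0,0,-1]
3.27->3.32 [0, -0.013, 0.084, 0,0,0,-1]
3.32->3.37 [0, -0.017, 0.083, 0,0,0,-1]
3.37->3.42 [0, -0.021, 0.082, 0,0,0,-1]
3.42->3.47 [0, -0.025, 0.081, 0,0,0,-1]
3.47->3.52 [0, -0.029, 0.080, 0,0,0,-1]
3.52->3.57 [0, -0.033, 0.078, 0,0,0,-1]
3.57->3.62 [0, -0.037, 0.076, 0,0,0,-1]
3.62->3.67 [0, -0.041, 0.074, 0,0,0,-1]
3.67->3.72 [0, -0.045, 0.072, 0,0,0,-1]
3.72->3.77 [0, -0.048, 0.070, 0,0,0,-1]
3.77->3.82 [0, -0.052, 0.067, 0,0,0,-1]
3.82->3.87 [0, -0.055, 0.065, 0,0,0,-1]
3.87->3.92 [0, -0.058, 0.062, 0,0,0,-1]
3.92->3.97 [0, -0.061, 0.059, 0,0,0,-1]
3.97->4.02 [0, -0.064, 0.056, 0,0,0,-1]
4.02->4.07 [0, -0.067, 0.053, 0,0,0,-1]
4.07->4.12 [0, -0.069, 0.049, 0,0,0,-1]
```

Call:
{"api": "jog_arm", "payload": {"increments": [[0,0.051,0.068,0,0,0,-1],[0,0.048,0.07,0,0,0,-1],[0,0,0,0,0,0,-1]]}}

```text
clock: 16.2
position: [0.5995, -0.1487, 0.2271]
ee_rot: [-180.0, 0.1, 76.8]
wrist_force: [5.5, -4.7, -2.9]
grip_width: 0.274
```

```bash
python3 f.py
```

```text
16.4 a r Ft Fr Fy Fx Fz [ 2.586  0.084  5.786  3.527 -3.506  6.05  -3.053] sdFt 0.59 drum -2.196 0.275
```

Call:
{"api": "jog_arm", "payload": {"increments": [[0,0.044,0.073,0,0,0,-1],[0,0,0,0,0,0,-1]]}}

```text
clock: 16.65
position: [0.6016, -0.1492, 0.2235]
ee_rot: [-180.0, 0.1, 76.8]
wrist_force: [5.3, -4.1, -2.6]
grip_width: 0.271
```

```bash
python3 f.py
```

```text
16.85 a r Ft Fr Fy Fx Fz [ 2.636  0.085  5.793  3.43  -3.282  5.807 -3.408] sdFt 0.58 drum -2.246 0.274
```

Call:
{"api": "jog_arm", "payload": {"increments": [[0,0.04,0.075,0,0,0,-1],[0,0,0,0,0,0,-1]]}}

```text
clock: 17.1
position: [0.6035, -0.1496, 0.2197]
ee_rot: [-180.0, 0.1, 76.8]
wrist_force: [5.3, -4.6, -4.1]
grip_width: 0.273
```

```bash
python3 f.py
```

```text
17.3 a r Ft Fr Fy Fx Fz [ 2.687  0.085  5.643  3.647 -3.165  5.756 -3.467] sdFt 0.56 drum -2.297 0.271
```

Call:
{"api": "jog_arm", "payload": {"increments": [[0,0.037,0.077,0,0,0,-1],[0,0,0,0,0,0,-1]]}}

```text
clock: 17.55
position: [0.6053, -0.1501, 0.2158]
ee_rot: [-180.0, 0.1, 76.8]
wrist_force: [4.5, -4.8, -2.6]
grip_width: 0.269
```

```bash
python3 f.py
```

```text
17.75 a r Ft Fr Fy Fx Fz [ 2.738  0.085  5.626  3.91  -3.841  5.806 -3.637] sdFt 0.66 drum -2.348 0.276
```

Call:
{"api": "jog_arm", "payload": {"increments": [[0,0.033,0.078,0,0,0,-1],[0,0,0,0,0,0,-1]]}}

```text
clock: 18.0
position: [0.6069, -0.1505, 0.2119]
ee_rot: [-180.0, 0.1, 76.8]
wrist_force: [4.9, -4.3, -3.8]
grip_width: 0.272
```

```bash
python3 f.py
```

```text
18.2 a r Ft Fr Fy Fx Fz [ 2.788  0.085  5.673  4.752 -3.62   6.421 -3.678] sdFt 0.33 drum -2.398 0.271
```

Call:
{"api": "jog_arm", "payload": {"increments": [[-0.01,0.04,0.08,0,0,0,-1],[0,0,0,0,0,0,-1]]}}

```text
clock: 18.45
position: [0.6083, -0.1508, 0.2077]
ee_rot: [-179.9, 0.0, 76.8]
wrist_force: [3.0, -4.3, -4.6]
grip_width: 0.272
```

```bash
python3 f.py
```

```text
18.65 a r Ft Fr Fy Fx Fz [ 2.84   0.085  5.966  2.91  -3.11   4.552 -4.832] sdFt 0.48 drum -2.45 0.275
```

Call:
{"api": "jog_arm", "payload": {"increments": [[0,0.03,0.081,0,0,0,-1],[0,0,0,0,0,0,-1]]}}

```text
clock: 18.9
position: [0.6095, -0.1511, 0.2038]
ee_rot: [-179.9, 0.0, 76.8]
wrist_force: [1.5, -4.2, -5.2]
grip_width: 0.275
```

```bash
python3 f.py
```

```text
19.1 a r Ft Fr Fy Fx Fz [ 2.885  0.085  5.631  0.581 -3.708  1.994 -5.299] sdFt 0.35 drum -2.495 0.277
```

Call:
{"api": "jog_arm", "payload": {"increments": [[0,0.021,0.082,0,0,0,-1],[0,0,0,0,0,0,-1]]}}

```text
clock: 19.35
position: [0.6103, -0.1512, 0.2005]
ee_rot: [-179.9, 0.0, 76.8]
wrist_force: [-1.8, -4.0, -6.1]
grip_width: 0.275
```

```bash
python3 f.py
```

```text
19.55 a r Ft Fr Fy Fx Fz [ 2.928  0.085  5.554 -2.313 -4.648 -1.081 -5.919] sdFt 0.55 drum -2.538 0.27
```

Call:
{"api": "jog_arm", "payload": {"increments": [[0,0.017,0.083,0,0,0,-1],[0,0,0,0,0,0,-1]]}}

```text
clock: 19.8
position: [0.6111, -0.1514, 0.1968]
ee_rot: [-179.9, 0.0, 76.9]
wrist_force: [-2.8, -5.1, -4.3]
grip_width: 0.273
```

```bash
python3 f.py
```

```text
20.0 a r Ft Fr Fy Fx Fz [ 2.973  0.085  4.021 -2.28  -5.053 -1.574 -4.346] sdFt 0.45 drum -2.583 0.27
```

Call:
{"api": "jog_arm", "payload": {"increments": [[-0.01,0.005,0.05,0,0,0,-1],[0,0,0,0,0,0,-1]]}}

```text
clock: 20.25
position: [0.6115, -0.1515, 0.1945]
ee_rot: [-179.9, -0.0, 76.9]
wrist_force: [-3.9, -2.6, -3.5]
grip_width: 0.271
```

```bash
python3 f.py
```

```text
20.45 a r Ft Fr Fy Fx Fz [ 3.002  0.085  2.684 -4.01  -2.597 -3.597 -3.218] sdFt 0.35 drum -2.612 0.275
```

Call:
{"api": "jog_arm", "payload": {"increments": [[0,-0.012,0.05,0,0,0,-1],[0,0,0,0,0,0,-1]]}}

```text
clock: 20.7
position: [0.6117, -0.1517, 0.1923]
ee_rot: [179.9, -0.0, 76.9]
wrist_force: [-1.7, -1.7, -1.2]
grip_width: 0.272
```

```bash
python3 f.py
```

```text
20.9 a r Ft Fr Fy Fx Fz [ 3.028  0.085  1.187 -0.906 -1.26  -0.765 -1.282] sdFt 0.22 drum -2.638 0.269
```

Call:
{"api": "jog_arm", "payload": {"increments": [[0,0,0.035,0,0,0,-1],[0,0,0,0,0,0,-1]]}}

```text
clock: 21.15
position: [0.6118, -0.1517, 0.1906]
ee_rot: [179.9, -0.0, 76.9]
wrist_force: [1.8, -0.5, -0.0]
grip_width: 0.274
```

```bash
python3 f.py; python3 look.py 18
```

```text
21.35 a r Ft Fr Fy Fx Fz [3.048 0.085 0.141 1.967 0.159 1.972 0.042] sdFt 0.48 drum -2.658 0.271
t 21.35 xz [ 0.0845 -0.0837  0.1906] ang 3.048 drum -2.658 r 0.0849 grip 0.271
F tang(lowering+) -0.09 radial 2.67 y 0.44 [ 2.68 -0.18  0.34]
```

View pics/s18.png

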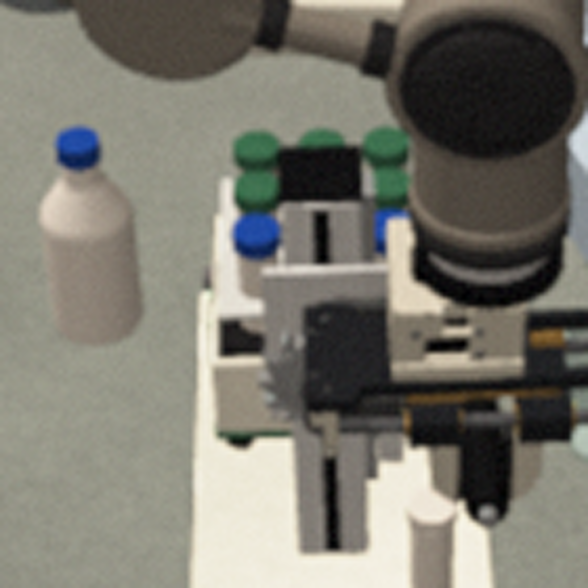

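Call:
{"api": "jog_arm", "payload": {"increments": [[0,0,0,0,0,0,0.2],[0,0,0,0,0,0,0.2],[0,0,0,0,0,0,0.2],[0,0,0,0,0,0,0.2],[0,0,0,0,0,0,0.2]]}}

```text
clock: 22.08
position: [0.6112, -0.1518, 0.1902]
ee_rot: [-180.0, 0.0, 76.9]
wrist_force: [-1.4, 0.6, 0.6]
grip_width: 0.601
```

```bash
python3 look.py 19
```

```text
t 22.075 xz [ 0.0839 -0.0838  0.1902] ang 3.052 drum -2.662 r 0.0842 grip 0.601
F tang(lowering+) -0.68 radial -1.43 y 0.29 [-1.38  0.63  0.55]
```

View pics/w19.png

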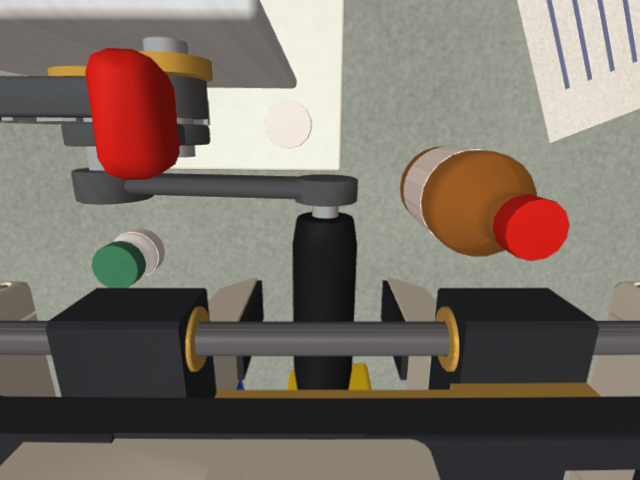

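The grip is free between the open fingers and the crank hasn't moved. I'll rise straight up and back away toward the robot at height.

Call:
{"api": "jog_arm", "payload": {"increments": [[0,0,-0.4,0,0,0,0.2],[0,0,-0.7,0,0,0,0.2],[0,0,-0.8,0,0,0,0.2],[0,0,-0.8,0,0,0,0.2],[0,0,-0.8,0,0,0,0.2]]}}

```text
clock: 22.8
position: [0.611, -0.1517, 0.3667]
ee_rot: [180.0, 0.0, 76.9]
wrist_force: [0.8, 0.1, -0.3]
grip_width: 0.6
```

Call:
{"api": "jog_arm", "payload": {"increments": [[-0.5,-0.6,0,0,0,0,0.2],[-0.8,-0.6,0,0,0,0,0.2],[-0.8,-0.6,0,0,0,0,0.2],[0,0,0,0,0,0,0.2],[0,0,0,0,0,0,0.2]]}}

```text
clock: 23.42
position: [0.5, -0.2334, 0.3655]
ee_rot: [180.0, -0.0, 76.8]
wrist_force: [-0.6, -0.1, 0.9]
grip_width: 0.602
```

```bash
python3 look.py 20; python3 -c "
from h import *
cv2.imwrite('pics/top20.png',ctrl.capture('top')[:,:,::-1])"
```

```text
t 23.425 xz [-0.0055 -0.1888  0.3655] ang 1.54 drum -1.15 r 0.1829 grip 0.602
F tang(lowering+) -0.55 radial 0.94 y -0.28 [-0.62 -0.14  0.92]
```

View pics/s20.png

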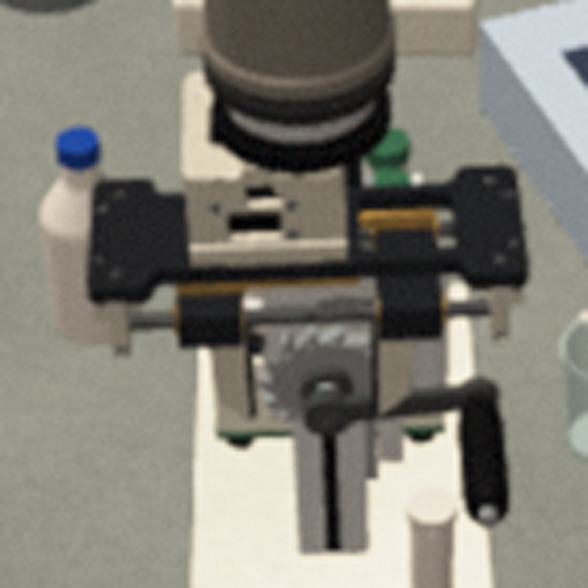

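View pics/top20.png

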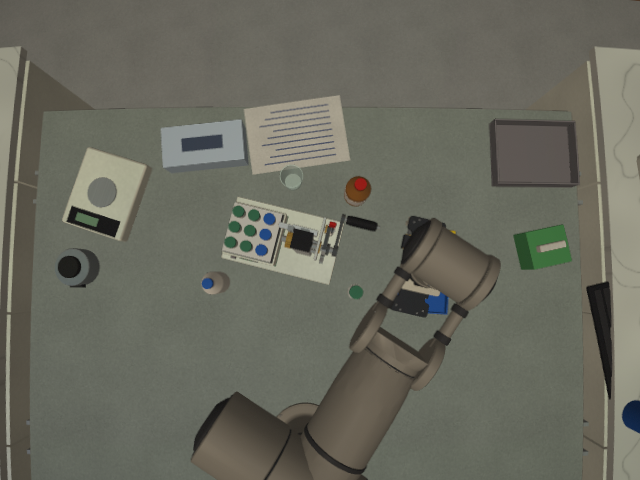

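The crank grip is where I left it, on the far side at (482,440) in the side crop, and the bystanders are where they began. The rack plate sits lower, and the robot is clear.

```bash
python3 -c "
from workcell import ctrl
print(ctrl.finish_job())"
```

```text
the job is handed in; nothing more can be done
None
```

I flicked the pawl lever over, wound the crank up about 0.12 rad until the pawl sprang clear, and eased the rack down about 2.66 rad by the crank. I let go and handed the job in at about 23 s; no verdict was reported.

- **Pawl:** after winding up, the nose sat at about z 0.25 m in the wrist view, clear of the wheel. The crank then carried the rack's weight, about 4 N while held there and 5.7 N by the end of the descent.
- **Landing:** the crank's pull faded from about 5.7 N to 0.1 N over the last 0.1 rad or so. The plate should be about 125 mm up, worked out from the crank angle rather than measured directly.
- **After letting go:** the crank did not move, the tool was clear of everything, and the bystanders showed no shift by eye in the top view. The gripper hid the cap tray and tip box in that picture.
- **Check that disagreed:** the pictures put the lever at only about 0.35 to 0.40 rad, not clearly past the 0.4 rad needed. A second push met a hard stop at about 40 N without moving it further, so I took that as its release stop. The pawl springing clear fits that.

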